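# Build the chocolate tower in the cake carrier

### The job

Unscrew the carrier's clamp fully, to its stop - it has a left-hand thread, so turn it clockwise - then lift the clear cover off and stand it upright on the cork mat. Stack all the chocolate discs from the green board flat and centred on the white plate, the largest at the bottom and each one smaller than the one below it. Put the cover back upright and centred over the tower, standing flat on the carrier, leave the clamp fully loosened, and do not disturb the bottles or the bowl.

Things in the scene. Friction and masses are not known exactly. Their poses are not given: they have to be found in the camera images.
- carrier: Cake carrier, fixed: a flat dark steel base 180 x 290 mm, 12 mm thick, with a low round white plate on it and a clamp post beside the plate. Origin: underside, straight below the plate's centre; z up; the post stands 118 mm from the plate's centre along the carrier's -y.
- plate (a point): Centre of the top of the white plate: 96 mm across, standing 6 mm above the carrier's base (18 mm above the counter).
- clamp (a joint): Clamp screw, rad. LEFT-HAND thread: turning clockwise seen from above loosens it and the value grows. 0 tight, hard stop at 3.14 = fully loosened; starts at 0 to 0.4. Rises 2 mm per rad, takes 0.1 N m, stays where left. A flat steel finger at its foot, 16 mm wide, reaching 55 mm from the axis, turns with it: at 0 over the cover's flange, 2 mm above; at 3.14 pointing away from the plate.
- clamp_grip (a point): Centre of the black wing on top of the clamp screw, on its vertical axis. The wing is an upright bar 66 mm long, 16 mm thick, 28 mm tall, its top 14 mm above this point (85 mm above the counter when tight); below it only a 16 mm round shaft for 30 mm. Turns with the screw: y along the wing's length, x the way the steel finger points, z up.
- dome: Clear plastic cover, loose, 0.2 to 0.4 kg: twelve-sided wall 124 mm across (116 inside), foot flange 152 to 158 mm across and 5 mm thick, inside height 72 mm, flat top at 76 mm, upright round black knob 28 mm across from 76 to 108 mm above its underside. Origin: centre of the underside; z up. Starts over the plate on the carrier's base, underside 12 mm above the counter.
- trivet: Round cork mat, fixed, 180 mm across, 6 mm thick. Origin: centre of the underside.
- board: Green chopping board, fixed, 240 x 340 mm, 12 mm thick, on which the chocolate discs lie. Origin: centre of the underside.
- disc68: Flat brown chocolate disc 68 mm across and 14 mm thick, loose, under 0.1 kg, the same on both faces. Origin: its middle, half way through its thickness; z along its axis. Either face may be up. May be absent.
- disc61: Flat brown chocolate disc 61 mm across and 14 mm thick, loose, under 0.1 kg, the same on both faces. Origin: its middle, half way through its thickness; z along its axis. Either face may be up. May be absent.
- disc54: Flat brown chocolate disc 54 mm across and 14 mm thick, loose, under 0.1 kg, the same on both faces. Origin: its middle, half way through its thickness; z along its axis. Either face may be up. May be absent.
- disc47: Flat brown chocolate disc 47 mm across and 14 mm thick, loose, under 0.1 kg, the same on both faces. Origin: its middle, half way through its thickness; z along its axis. Either face may be up. May be absent.
- disc40: Flat brown chocolate disc 40 mm across and 14 mm thick, loose, under 0.1 kg, the same on both faces. Origin: its middle, half way through its thickness; z along its axis. Either face may be up. May be absent.
- squeeze_yellow: Yellow squeeze bottle, 66 mm across, 200 mm tall, loose. Origin: centre of the underside. A bystander.
- squeeze_red: Red squeeze bottle, 66 mm across, 190 mm tall, loose. Origin: centre of the underside. A bystander.
- bowl: Steel bowl, 130 mm across, 60 mm tall, loose. Origin: centre of the underside. A bystander.
Not all that is in view belongs to the job. Of the things shaped like the dome, the clear one is meant.

How it is judged:
By the outcome, as a careful person would: the job done as asked, in the order asked, and still so for the second after the job is handed in, with the robot touching nothing.
Of disc68, disc61, disc54, disc47, disc40 only 3 to 4 are there at a start; the rules pass over those that are not, and their reading is None.
At some moment in a run one of disc68, disc61, disc54, disc47, disc40 may be knocked a few centimetres aside while the robot is not near it.
It also fails if it takes over 210 s, if anything falls off the work surface, if the arm or the gripper's body presses on something with over 40 N, if the wrist force passes 120 N, or if a joint passes its speed limit or range.

### The arm

A 7-joint arm with a two-finger parallel gripper is mounted at the origin on the work surface. World frame = base frame: x ahead of the robot, y to its left, z up, the work surface at z = 0. Lengths are in m, angles in degrees, forces in N, time in s.
With the tool pointing down it reaches from about 0.425 to 0.925 m from the base axis. Payload 6.8 kg.
Tool frame: the origin (TCP) lies midway between the tips of the shut fingers; the grasp point (between the pads) lies 19 mm behind it; z points along the fingers, y is the line along which they close (so a half turn about z gives the same grasp; the last joint's range is limited). The gripper opens to 88 mm and grips with 3 to 60 N. Pads are 20 mm wide; open, the fingers measure 115 mm over their backs; the gripper's body (75 mm by 178 mm) begins 61 mm behind the grasp point.
Start: joints at [63.478, 27.33, 1.283, 89.118, -0.659, 63.558, -4.761], TCP at [0.235, -0.633, 0.223] pointing down, gripper open.
Joint ranges: [-169.35, 169.35], [-19.33, 120.38], [-80.79, 83.38], [13.8, 139.57], [-78.32, 258.32], [9.67, 109.79], [-169.56, 169.56]. Speed limits (degrees/s): [136.94, 136.94, 180, 180, 180, 180, 180].

### API

Orientations are given as [roll, pitch, yaw] about the fixed x, y, z axes, in that order (R = Rz(yaw) Ry(pitch) Rx(roll)).
In Python, from plant import status, read_camera, ticket gives the robot as it stands.
- The arm moves only by the tool send_rows, never from a script. Its arguments are lists of equal length, an entry for each row: "delta_pos": the shift along the tool's x, y, z in mm, a list of three; "yaw": the turn about the tool's z in rad; "fingers": the finger opening in mm, from 0 to 87.8. In form: {"delta_pos": [[tx, ty, tz], ...], "yaw": [yaw, ...], "fingers": [fingers, ...]}. A call has 1 to 10 rows; each row shifts and turns the commanded pose from where the row before left it, along the tool's axes as they then stand; what a row does not reach is not made up. A row lasts 1/8 s, in which the tool goes at most 62.5 mm and 10.7 degrees, less where a joint would pass 70% of its speed; a pose out of reach is approached as far as the arm can. A call with a gripper value outside its range is refused whole. The fingers move at their own pace and stop on an object; the grip force is fixed at half the most. Time passes only in rows, so rows that do not move let the fingers close. It gives the time, the measured TCP pose, the force, the opening and the grip force at its end, in the units of the state.
- status.get_obs(): the state, without advancing time (a new reading comes with each control period).
- read_camera(name): name is "scene" or "side" or "wrist"; returns a dict with "color" (480x640x3 uint8, red, green, blue), "depth" (480x640 float32, m along the optical axis (not along the pixel's ray), 0 where there is no reading), "mtx" (3x3 intrinsics, pixels), "dist_coeffs" ([k1, k2, p1, p2, k3] as OpenCV has them; the pictures are not rectified), "eye" and "orientation" of the camera in the world. Camera axes: x right, y up, looking along -z (the intrinsics and any distortion apply to the point x, -y, -z); pixel columns grow to the right and rows downward; lengths in m; the calibration is good to about 2 mm. A picture is of the moment at which its call begins.
- ticket.sign_off(): hands the job in; it is judged then, once.
The state is a dict: "t": time; "qpos": joint angles; "dq": joint speeds; "joint_efforts": joint torques, N m; "eef_pos": TCP position; "tcp_rot": TCP orientation; "contact_force": force on the tool from outside, world axes, zero at the start; "torque": the same for the moment, N m; "opening": finger opening in m; "grip_force": force on a finger pad.
Only numpy, scipy, OpenCV 4.12 (cv2) and the standard library are available. Lean on these libraries where they do the work, as an engineer would, in place of code of your own. Each camera call takes 0.05 s, during which the arm holds its last target. There are 200 camera calls.

## Working session

There is one attempt and no reset: what is moved stays moved. The work goes in short steps, Python scripts to look and compute and a tool call to move; the robot and the scene stay as the last step left them, time stands still between calls to the robot, and variables do not carry over. Pictures are saved under pics/ and viewed, at most 14 in all, crops included, and the job is handed in when it is done.

Besides the shell and the picture viewer there is one more tool, called after "Call:" by a JSON object that holds its "api" and its "payload". send_rows: Moves the arm, as the interface text tells. Its arguments: {"type":"object","properties":{"delta_pos":{"type":"array"},"yaw":{"type":"array"},"fingers":{"type":"array"}},"required":["delta_pos","yaw","fingers"]}

```bash
mkdir -p pics; ls; cat > h.py <<'E'
import numpy as np, cv2
from scipy.spatial.transform import Rotation as R
from plant import status, read_camera, ticket
def cam(n,save=None):
    c=read_camera(n)
    if save: cv2.imwrite('pics/'+save+'.png',c['color'][:,:,::-1])
    return c
def rot(c):
    o=np.array(c['orientation'],float)
    if o.shape==(3,3): return o
    return R.from_euler('xyz',o,degrees=True).as_matrix()
def rays(c,uv):
    p=cv2.undistortPoints(np.array(uv,float).reshape(-1,1,2),np.array(c['mtx'],float),np.array(c['dist_coeffs'],float)).reshape(-1,2)
    return np.c_[p[:,0],-p[:,1],-np.ones(len(p))]@rot(c).T
def on_z(c,uv,z):
    d=rays(c,uv); e=np.array(c['eye']); return e+d*((z-e[2])/d[:,2])[:,None]
def by_depth(c,uv):
    uv=np.array(uv).reshape(-1,2); dep=c['depth'][uv[:,1].astype(int),uv[:,0].astype(int)]
    return np.array(c['eye'])+rays(c,uv)*dep[:,None]
def proj(c,P):
    q=(np.array(P,float).reshape(-1,3)-np.array(c['eye']))@rot(c); q=q*[1,-1,-1]
    return cv2.projectPoints(q,np.zeros(3),np.zeros(3),np.array(c['mtx'],float),np.array(c['dist_coeffs'],float))[0].reshape(-1,2)
E
python3 - <<'E'
from h import *
for n in('scene','side','wrist'):
    c=cam(n,n+'0'); print(n,c['eye'],c['orientation'],c['mtx'][0][0],c['dist_coeffs'])
print(status.get_obs())
E
```

```text
pics
scene [ 1.15068494 -0.73650114  0.81398907] [51.11615135 -0.37746574 41.4813616 ] 439.07303843109304 [-0.0041265  0.         0.         0.         0.       ]
side [-0.00433473 -0.9238296   0.7416341 ] [ 56.06801237   0.33627616 -33.41052904] 508.78755057857626 [0.02424457 0.         0.         0.         0.        ]
wrist [ 0.31103511 -0.60526758  0.38371205] [-1.74761325e+01  7.15090446e-03 -6.96925102e+01] 378.503910302075 [-0.04659725  0.          0.          0.          0.        ]
{'t': 0.15, 'qpos': array([63.4775838 , 27.36642063,  1.28365367, 89.16240228, -0.65817473,
       63.55804215, -4.75948079]), 'dq': array([-0.06537797, -0.16028862,  0.03874643, -0.08528429, -0.02007829,
        0.00574106, -0.03014174]), 'joint_efforts': array([ 2.77548454e-03, -5.83290589e+01,  1.53679669e+00, -2.72875106e+01,
       -5.41962474e-02,  1.44011836e-02,  1.20776253e-04]), 'eef_pos': array([ 0.23430251, -0.63255508,  0.22190993]), 'tcp_rot': array([-1.79920888e+02,  7.71024973e-03,  2.03289993e+01]), 'contact_force': array([-0.61019958, -0.47905196, -0.25967229]), 'torque': array([ 0.01622244, -0.00736442,  0.02658972]), 'grip_force': 0.0, 'opening': 0.08762394046057252}
```

View pics/scene0.png

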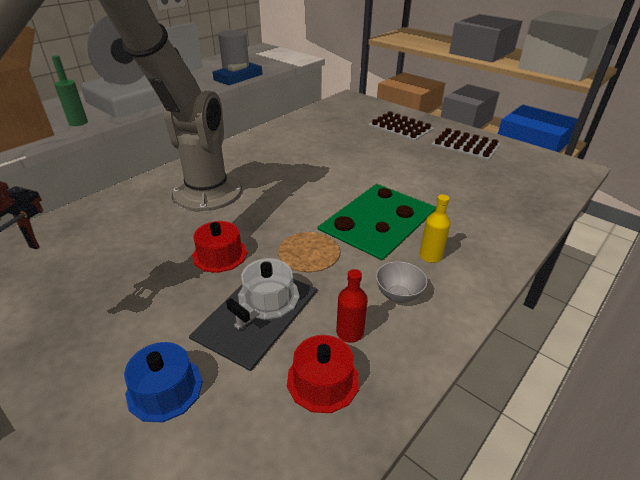

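View pics/side0.png

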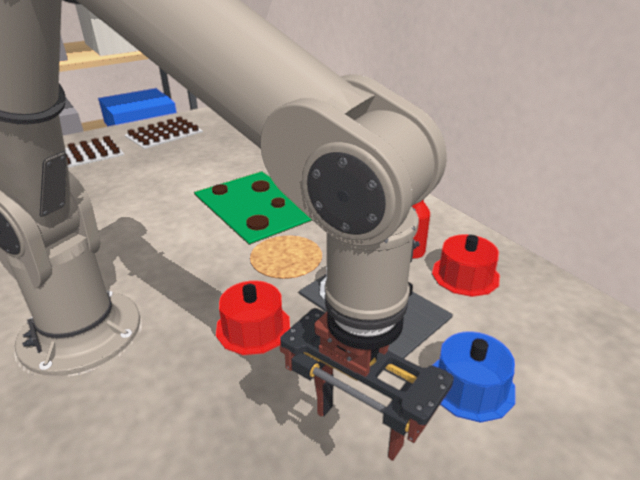

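The four dome-shaped things in the scene view are the clear cover (267,285), red (219,245), red (323,372) and blue (162,380). I choose the clear one on the dark carrier. There are four discs, at (344,223), (383,227), (404,211) and (385,193). The mat is at (310,252) and the clamp wing at (238,312). Next is a close crop plus measurements.

```bash
cat >> h.py <<'E'
def discs(c,zt=0.026,full=False):
    """dark brown blobs on the green board: centre, diameter (top face), from the depth-cloud at top"""
    hsv=cv2.cvtColor(c['color'],cv2.COLOR_RGB2HSV); rgb=c['color'].astype(int)
    m=((rgb[...,0]<110)&(rgb[...,0]>rgb[...,1]+8)&(rgb[...,1]<70)).astype(np.uint8)
    out=[]
    n,l,s,ce=cv2.connectedComponentsWithStats(m)
    for i in range(1,n):
        if s[i,4]<60: continue
        v,u=np.nonzero(l==i); P=by_depth(c,np.c_[u,v])
        k=np.abs(P[:,2]-zt)<0.004
        if k.sum()<40: continue
        Q=on_z(c,np.c_[u,v][k],zt)[:,:2].astype(np.float32)
        if full or (0.3<Q[:,0].mean()<1.1):
            (cx,cy),(a,b),_=cv2.fitEllipse(cv2.convexHull(Q)) if len(cv2.convexHull(Q))>5 else ((0,0),(0,0),0)
            area=0
            out.append((np.round([cx,cy],4),np.round([a,b],4),np.round(ce[i]),int(k.sum()),np.round(P[k,2].mean(),4)))
    return out
E
python3 - <<'E'
from h import *
c=cam('scene')
for d in discs(c): print(d)
v,u=np.mgrid[0:480,0:640]; uv=np.c_[u.ravel(),v.ravel()]
P=by_depth(c,uv).reshape(480,640,3); rgb=c['color'].astype(int)
# carrier corners pixel->world
print('carrier px', on_z(c,[(191,332),(251,366),(317,292)],0.012))
hsv=cv2.cvtColor(c['color'],cv2.COLOR_RGB2HSV)
m=(hsv[...,0]>5)&(hsv[...,0]<25)&(hsv[...,1]>90)&(abs(P[...,2]-.006)<.006)&(u>270)&(u<350)&(v>225)&(v<280)
Q=P[m][:,:2]; print('trivet',cv2.fitEllipse(cv2.convexHull(on_z(c,np.c_[u[m],v[m]],.006)[:,:2].astype(np.float32))))
dark=(rgb.max(-1)<70)
m=dark&(u>255)&(u<285)&(v>255)&(v<285)&(P[...,2]>.08); print('knob',P[m].mean(0),P[m].min(0),P[m].max(0),m.sum())
m=(P[...,2]>.113)&dark&(u>250)&(u<290)&(v>250)&(v<290);print('knobtop',P[m].mean(0),m.sum())
m=dark&(u>215)&(u<262)&(v>290)&(v<335)&(P[...,2]>.05); W=P[m]; print('wing',W.mean(0),W.min(0),W.max(0),m.sum())
k=W[W[:,2]>W[:,2].max()-.006]; print('wing top',len(k),k.mean(0),cv2.minAreaRect(k[:,:2].astype(np.float32)))
crop=cv2.resize(c['color'][230:380,180:350],None,fx=4,fy=4,interpolation=cv2.INTER_CUBIC)
cv2.imwrite('pics/crop1.png',crop[:,:,::-1])
E
```

```text
(array([0.4082, 0.9277]), array([0.0286, 0.171 ]), array([443., 136.]), 45, np.float64(0.024))
(array([0.4457, 0.9341]), array([0.0283, 0.1692]), array([452., 138.]), 47, np.float64(0.0242))
(array([0.4854, 0.9437]), array([0.0285, 0.159 ]), array([461., 140.]), 44, np.float64(0.0241))
(array([0.5242, 0.9477]), array([0.0254, 0.1675]), array([471., 143.]), 42, np.float64(0.0241))
(array([0.5668, 0.9509]), array([0.0268, 0.1485]), array([480., 145.]), 45, np.float64(0.0235))
(array([0.6038, 0.9591]), array([0.0391, 0.1481]), array([490., 148.]), 49, np.float64(0.0241))
(array([0.4844, 0.3776]), array([0.0411, 0.0436]), array([384., 193.]), 62, np.float64(0.0246))
(array([0.5962, 0.3279]), array([0.0489, 0.0524]), array([404., 211.]), 111, np.float64(0.0249))
(array([0.493 , 0.1473]), array([0.0561, 0.0594]), array([344., 223.]), 160, np.float64(0.0244))
(array([0.5896, 0.2106]), array([0.0344, 0.0369]), array([382., 227.]), 64, np.float64(0.0248))
(array([ 0.3522, -0.1869]), array([0.0295, 0.082 ]), array([229., 253.]), 61, np.float64(0.0257))
(array([ 0.8542, -0.315 ]), array([0.0178, 0.0581]), array([341., 389.]), 47, np.float64(0.026))
carrier px [[ 0.49016967 -0.42085433  0.012     ]
 [ 0.66561649 -0.39123831  0.012     ]
 [ 0.6224542  -0.12476858  0.012     ]]
trivet ((0.4887247085571289, 0.011975260451436043), (0.1772196739912033, 0.23079925775527954), 1.0005141496658325)
knob [ 0.55130221 -0.22871453  0.1169505 ] [ 0.50673196 -0.73650114  0.08554531] [ 1.15068494 -0.20559648  0.81398907] 163
knobtop [ 0.55732537 -0.23320439  0.13582555] 77
wing [ 0.5783425  -0.34341513  0.08876465] [ 0.53167857 -0.73650114  0.05147516] [ 1.15068494 -0.32527507  0.81398907] 301
wing top 5 [ 1.15068494 -0.73650114  0.81398907] ((1.1506849527359009, -0.736501157283783), (0.0, 0.0), 0.0)
```

View pics/crop1.png

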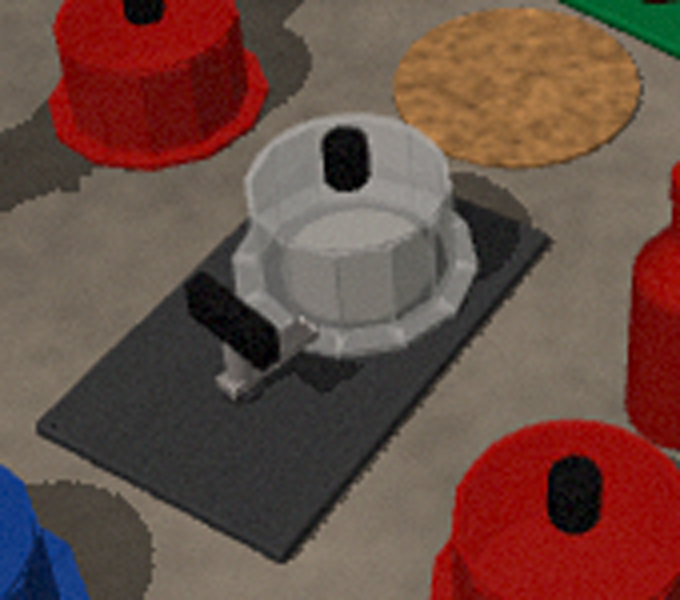

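The crop confirms it: a clear twelve-sided cover with a black knob on the dark carrier, with the wing at crop (233,315) and its finger pointing over the flange. Now I'll move the wrist camera above the clamp.

Call:
{"api": "send_rows", "payload": {"delta_pos": [[52, -20, 0], [52, -20, 0], [52, -20, 0], [52, -20, 0], [52, -20, 0], [52, -20, 0], [52, -20, 0], [52, -19, 0], [0, 0, 0]], "yaw": [0, 0, 0, 0, 0, 0, 0, 0, 0], "fingers": [60, 60, 60, 60, 60, 60, 60, 60, 60]}}

```text
t: 1.32
eef_pos: [0.5735, -0.3334, 0.2222]
tcp_rot: [-179.9, -0.1, 20.8]
contact_force: [0.1, 0.5, 0.3]
opening: 0.0601
grip_force: 0.0
```

Call:
{"api": "send_rows", "payload": {"delta_pos": [[0, 0, 0], [0, 0, 0], [0, 0, 0], [0, 0, 0], [0, 0, 0], [0, 0, 0], [0, 0, 0], [0, 0, 0]], "yaw": [-0.18, -0.18, -0.18, -0.18, -0.18, -0.18, -0.18, -0.18], "fingers": [60, 60, 60, 60, 60, 60, 60, 60]}}

```text
t: 2.33
eef_pos: [0.5683, -0.3405, 0.2224]
tcp_rot: [-179.9, 0.0, 103.1]
contact_force: [-0.6, 0.5, 0.2]
opening: 0.0598
grip_force: 0.0
```

Call:
{"api": "send_rows", "payload": {"delta_pos": [[0, 0, 0], [0, 0, 0], [0, 0, 0], [0, 0, 0], [0, 0, 0], [0, 0, 0], [0, 0, 0], [0, 0, 0]], "yaw": [-0.18, -0.18, -0.18, -0.18, -0.18, -0.18, 0, 0], "fingers": [60, 60, 60, 60, 60, 60, 60, 60]}}

```text
t: 3.32
eef_pos: [0.5688, -0.34, 0.2225]
tcp_rot: [-180.0, -0.0, 164.5]
contact_force: [-0.4, -0.2, 1.0]
opening: 0.0597
grip_force: 0.0
```

```bash
python3 - <<'E'
from h import *
s=status.get_obs(); print(s['t'],s['eef_pos'],s['tcp_rot'],s['qpos'],s['opening'])
c=cam('wrist','w1'); cam('side','side1'); print(c['eye'],c['orientation'])
E
```

```text
3.325 [ 0.56882841 -0.33996993  0.22249867] [-1.79982422e+02 -2.26525963e-02  1.64468754e+02] [ 50.30583669  30.45072808 -35.88367036  88.96887823  18.88285845
  66.75610872  85.13017382] 0.059702430602577024
[ 0.4885756  -0.31907647  0.38444735] [-17.38172887   0.11989427  74.44398373]
```

View pics/w1.png

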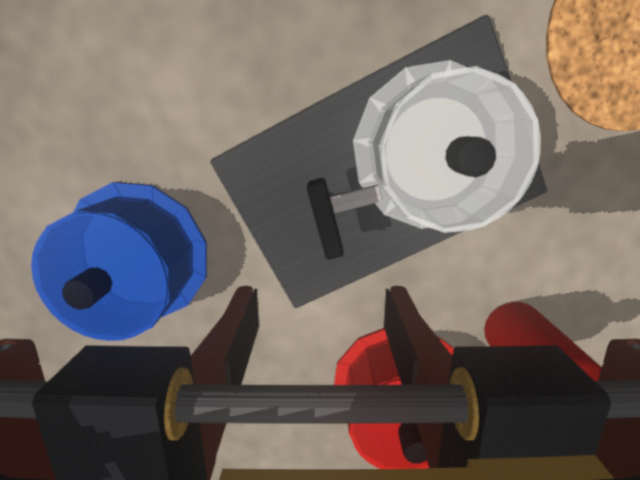

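The wrist view shows the wing with corners at about (308,181)–(343,255) and its finger pointing to the flange at (378,195). Carrier corners are (211,160), (487,15), (547,190) and (295,307), and the knob top is at (470,155).

```bash
python3 - <<'E'
from h import *
c=cam('wrist'); s=status.get_obs()
K=on_z(c,[(211,160),(487,15),(547,190),(295,307)],.012)[:,:2]; print(K)
e=K[1]-K[0]; f=K[2]-K[3]; print(np.linalg.norm(e),np.linalg.norm(f),np.linalg.norm(K[3]-K[0]),np.degrees(np.arctan2(e[1],e[0])),np.degrees(np.arctan2(f[1],f[0])),'mid',K.mean(0))
rgb=c['color'].astype(int); v,u=np.mgrid[0:480,0:640]; P=by_depth(c,np.c_[u.ravel(),v.ravel()]).reshape(480,640,3)
dark=rgb.max(-1)<75
m=dark&(abs(P[...,2]-.084)<.006)&(u>295)&(u<360)&(v>165)&(v<270)
W=on_z(c,np.c_[u[m],v[m]],.0855).astype(np.float32); r=cv2.minAreaRect(W[:,:2]); print('wing',P[m][:,2].max(),P[m][:,2].mean(),r, W[:,:2].mean(0))
w=W[:,:2]-W[:,:2].mean(0); U=np.linalg.svd(w,full_matrices=0)[2][0]; print('wing axis',np.degrees(np.arctan2(U[1],U[0])))
m=dark&(abs(P[...,2]-.12)<.004)&(u>430)&(u<510)&(v>120)&(v<190)
Q=on_z(c,np.c_[u[m],v[m]],.120)[:,:2].astype(np.float32); print('knob',cv2.minEnclosingCircle(Q),Q.mean(0))
c=cam('scene'); P=by_depth(c,np.c_[u.ravel(),v.ravel()]).reshape(480,640,3)
m=(abs(P[...,2]-.12)<.004)&(c['color'].max(-1)<75)&(u>255)&(u<285)&(v>250)&(v<290)
Q=on_z(c,np.c_[u[m],v[m]],.120)[:,:2].astype(np.float32); print('knob s',m.sum(),cv2.minEnclosingCircle(Q),Q.mean(0))
E
```

```text
[[ 0.49072318 -0.43103941]
 [ 0.43541592 -0.1521405 ]
 [ 0.60706309 -0.11698462]
 [ 0.66341357 -0.39737366]]
0.2843299057326467 0.28599544184968156 0.17594133265455475 101.21656218893114 101.36349746041707 mid [ 0.54915394 -0.27438455]Traceback (most recent call last):
  File "<stdin>", line 8, in <module>
cv2.error: OpenCV(4.12.0) /io/opencv/modules/imgproc/src/convhull.cpp:143: error: (-215:Assertion failed) total >= 0 && (depth == CV_32F || depth == CV_32S) in function 'convexHull'
```

```bash
python3 - <<'E'
from h import *
c=cam('wrist')
rgb=c['color'].astype(int); v,u=np.mgrid[0:480,0:640]; P=by_depth(c,np.c_[u.ravel(),v.ravel()]).reshape(480,640,3)
print(P[218,325],P[155,470],P[220,250],rgb[218,325],rgb[155,470],rgb[250,290])
def comp(th,box,z):
    u0,u1,v0,v1=box; m=(rgb.max(-1)<th)&(u>u0)&(u<u1)&(v>v0)&(v<v1)
    print(m.sum()); return on_z(c,np.c_[u[m],v[m]],z)[:,:2].astype(np.float32),P[m]
W,p=comp(40,(295,350,170,265),.0855); print('wing',cv2.minAreaRect(W),W.mean(0),np.percentile(p[:,2],[5,50,95]))
w=W-W.mean(0); U=np.linalg.svd(w,full_matrices=0)[2][0]; print('axis',np.degrees(np.arctan2(U[1],U[0])))
Q,p=comp(60,(430,510,120,190),.12); print('knob',cv2.minEnclosingCircle(Q),Q.mean(0),np.percentile(p[:,2],[5,50,95]))
E
```

```text
[ 0.55873343 -0.33533737  0.08652887] [ 0.53428364 -0.22543007  0.11987443] [ 0.55798159 -0.41332968  0.01204955] [41 41 40] [58 57 55] [76 74 74]
741
wing ((0.5592050552368164, -0.33597081899642944), (0.014907694421708584, 0.06554032862186432), 88.8056640625) [ 0.5521409  -0.33545855] [0.08081012 0.08486441 0.08614212]
axis 0.013943528
1294
knob ((0.5346526503562927, -0.22573745250701904), 0.01666809804737568) [ 0.53465974 -0.22506118] [0.10119125 0.1192041  0.12071711]
```

Call:
{"api": "send_rows", "payload": {"delta_pos": [[10, 1, 0], [0, 0, 0], [0, 0, 50], [0, 0, 50], [0, 0, 38], [0, 0, 20], [0, 0, 10], [0, 0, 0], [0, 0, 0]], "yaw": [-0.12, -0.13, 0, 0, 0, 0, 0, 0, 0], "fingers": [45, 45, 45, 45, 45, 45, 45, 45, 45]}}

```text
t: 4.65
eef_pos: [0.561, -0.3361, 0.0562]
tcp_rot: [-179.9, 0.1, 179.0]
contact_force: [0.5, 0.4, -0.8]
opening: 0.0451
grip_force: 0.0
```

```bash
python3 - <<'E'
from h import *
s=status.get_obs(); print(s['t'],s['eef_pos'],s['tcp_rot'],s['qpos'],s['opening'])
c=cam('scene'); cv2.imwrite('pics/s2.png',cv2.resize(c['color'][200:380,160:400],None,fx=3,fy=3)[:,:,::-1])
E
```

```text
4.65 [ 0.56102464 -0.33613956  0.05617769] [-1.79937139e+02  1.22948022e-01  1.79027815e+02] [ 49.58811871  40.33658618 -34.52932704  97.47959408  28.20122771
  50.97642922  92.33881768] 0.04506227858990332
```

View pics/s2.png

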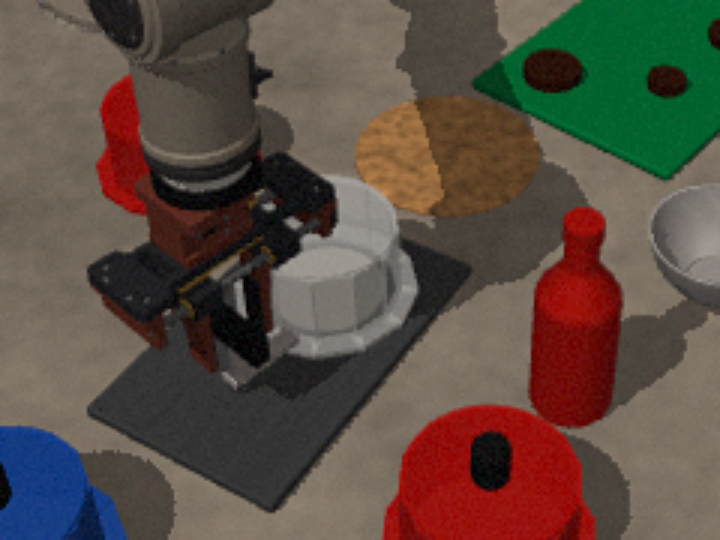

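The image shows the wing (crop ~245,320) between the open fingers. I'll close on it and turn clockwise.

Call:
{"api": "send_rows", "payload": {"delta_pos": [[2, 0, 0], [0, 0, 0], [0, 0, 0], [0, 0, 0], [0, 0, 0], [0, 0, 0]], "yaw": [0, 0, 0, 0, 0, 0], "fingers": [45, 5, 5, 5, 5, 5]}}

```text
t: 5.45
eef_pos: [0.5581, -0.335, 0.0547]
tcp_rot: [180.0, -0.0, 179.1]
contact_force: [-1.4, 2.6, 2.8]
opening: 0.0159
grip_force: 30.0
```

Call:
{"api": "send_rows", "payload": {"delta_pos": [[0, 0, -0.3], [0, 0, -0.3], [0, 0, -0.3], [0, 0, -0.3], [0, 0, -0.3], [0, 0, -0.3], [0, 0, -0.3], [0, 0, -0.3], [0, 0, -0.3], [0, 0, 0]], "yaw": [0.14, 0.14, 0.14, 0.14, 0.14, 0.14, 0.14, 0.14, 0.14, 0], "fingers": [5, 5, 5, 5, 5, 5, 5, 5, 5, 5]}}

```text
t: 6.7
eef_pos: [0.5612, -0.3307, 0.0573]
tcp_rot: [179.7, -0.2, 107.0]
contact_force: [5.1, 8.5, -2.4]
opening: 0.016
grip_force: 30.0
```

```bash
python3 - <<'E'
from h import *
s=status.get_obs(); print(s['t'],s['eef_pos'],s['tcp_rot'],s['qpos'],s['opening'],s['contact_force'],s['torque'],s['grip_force'])
E
```

```text
6.7 [ 0.5611719  -0.3307097   0.05733642] [179.71291154  -0.18982945 106.98159256] [ 37.9233101   36.70279786 -17.78875801  98.63516011  14.05233967
  46.76998636  30.76782758] 0.015977570358780665 [ 5.1085461   8.52932842 -2.43150679] [ 2.20272524 -1.40522047 -0.10225387] 29.999153707176447
```

Call:
{"api": "send_rows", "payload": {"delta_pos": [[3, 4, 0], [0, 0.6, -0.3], [0, 0.6, -0.3], [0, 0.6, -0.3], [0, 0.6, -0.3], [0, 0.6, -0.3], [0, 0.6, -0.3], [0, 0.6, -0.3], [0, 0.6, -0.3], [0, 0, 0]], "yaw": [0, 0.14, 0.14, 0.14, 0.14, 0.14, 0.14, 0.14, 0.14, 0], "fingers": [5, 5, 5, 5, 5, 5, 5, 5, 5, 5]}}

```text
t: 7.95
eef_pos: [0.5663, -0.3316, 0.0596]
tcp_rot: [180.0, -0.1, 42.8]
contact_force: [3.9, 3.5, -2.1]
opening: 0.0158
grip_force: 30.0
```

Call:
{"api": "send_rows", "payload": {"delta_pos": [[0, 0.6, -0.3], [0, 0.6, -0.3], [0, 0.6, -0.3], [0, 0.3, -0.1], [0, 0, 0]], "yaw": [0.14, 0.14, 0.14, 0.08, 0], "fingers": [5, 5, 5, 5, 5]}}

```text
t: 8.57
eef_pos: [0.5673, -0.3337, 0.0606]
tcp_rot: [-180.0, -0.1, 14.2]
contact_force: [4.0, 2.9, -4.1]
opening: 0.0157
grip_force: 30.0
```

```bash
python3 - <<'E'
from h import *
s=status.get_obs(); print(s['t'],s['eef_pos'],s['tcp_rot'],s['qpos'],s['opening'],s['contact_force'],s['torque'],s['grip_force'])
E
```

```text
8.575 [ 0.56734447 -0.3337134   0.06061395] [-1.79996047e+02 -6.01921844e-02  1.42349152e+01] [ 21.0372851   35.92561713   5.64568178  98.82804966  -4.70578123
  45.43157327 -46.84738515] 0.01570465900685553 [ 4.04318757  2.87596769 -4.06838498] [ 0.79937556 -1.08391179 -0.08800016] 30.002171541564167
```

Call:
{"api": "send_rows", "payload": {"delta_pos": [[0, 0.2, -0.1], [0, 0, 0], [0, 0, 0]], "yaw": [0.05, 0, 0], "fingers": [5, 5, 5]}}

```text
t: 8.95
eef_pos: [0.5675, -0.3339, 0.0607]
tcp_rot: [-180.0, -0.1, 11.4]
contact_force: [5.4, 2.4, -4.8]
opening: 0.0162
grip_force: 30.0
```

```bash
python3 - <<'E'
from h import *
s=status.get_obs(); print(s['tcp_rot'],s['torque'])
E
```

```text
[-1.79985515e+02 -8.16007374e-02  1.14033717e+01] [ 0.7861921  -1.16945812 -0.03243064]
```

Call:
{"api": "send_rows", "payload": {"delta_pos": [[0, 0, 0], [0, 0, 0], [0, 0, 0]], "yaw": [0.05, 0, 0], "fingers": [5, 5, 5]}}

```text
t: 9.32
eef_pos: [0.5674, -0.334, 0.0608]
tcp_rot: [180.0, -0.1, 8.6]
contact_force: [4.8, 2.7, -5.1]
opening: 0.0159
grip_force: 30.3
```

```bash
python3 - <<'E'
from h import *
s=status.get_obs(); print(s['tcp_rot'],s['torque'],s['contact_force'])
E
```

```text
[ 1.79985926e+02 -6.12238303e-02  8.64903466e+00] [ 0.7299215  -1.18593958  0.70279734] [ 4.80328638  2.66391325 -5.1111396 ]
```

Call:
{"api": "send_rows", "payload": {"delta_pos": [[0, 0, 0], [0, 0, 0], [0, 0, 0]], "yaw": [0.05, 0, 0], "fingers": [5, 5, 5]}}

```text
t: 9.7
eef_pos: [0.5672, -0.3342, 0.0608]
tcp_rot: [180.0, -0.0, 5.7]
contact_force: [5.1, 2.9, -4.7]
opening: 0.0164
grip_force: 31.5
```

```bash
python3 - <<'E'
from h import *
s=status.get_obs(); print(s['tcp_rot'],s['torque'],s['contact_force'])
E
```

```text
[ 1.79990255e+02 -3.87885962e-02  5.68753024e+00] [ 0.64325858 -1.15488972  0.8816826 ] [ 5.05047399  2.86736691 -4.7147251 ]
```

The torque jumped at psi ≈ 10°, so the clamp is at its stop. I'll release, rise and look from above the knob.

Call:
{"api": "send_rows", "payload": {"delta_pos": [[0, 0, 0], [0, 0, 0], [0, 0, -40], [0, 0, -60], [0, 0, -50], [0, 0, 0]], "yaw": [-0.06, 0, 0, 0, 0, 0], "fingers": [60, 60, 60, 60, 60, 60]}}

```text
t: 10.45
eef_pos: [0.568, -0.3372, 0.2161]
tcp_rot: [179.7, -0.4, 8.7]
contact_force: [-0.7, 0.2, -0.4]
opening: 0.0599
grip_force: 0.0
```

```bash
cat >> h.py <<'E'
def circ(c,col,z,r,box=None):
    """fit circle of known radius r at height z to edge hull of mask"""
    from scipy.optimize import least_squares
    v,u=np.nonzero(col); Q=on_z(c,np.c_[u,v],z)[:,:2].astype(np.float32); H=cv2.convexHull(Q).reshape(-1,2)
    f=least_squares(lambda p:np.hypot(*(H-p).T)-r,H.mean(0),loss='soft_l1',f_scale=.002); return f.x,np.std(f.fun),len(H)
E
python3 - <<'E'
from h import *
s=status.get_obs(); print(s['t'],s['eef_pos'],s['tcp_rot'],s['qpos'])
v,u=np.mgrid[0:480,0:640]
c=cam('scene'); P=by_depth(c,np.c_[u.ravel(),v.ravel()]).reshape(480,640,3); hsv=cv2.cvtColor(c['color'],cv2.COLOR_RGB2HSV)
m=(hsv[...,0]>5)&(hsv[...,0]<25)&(hsv[...,1]>80)&(u>272)&(u<346)&(v>228)&(v<275)
print('trivet',circ(c,m,.006,.09),m.sum())
for n,lo,hi,b in (('red',0,5,(335,370,268,345)),('yel',20,35,(418,455,190,265))):
    m=(hsv[...,0]>=lo)&(hsv[...,0]<=hi)&(hsv[...,1]>120)&(u>b[0])&(u<b[1])&(v>b[2])&(v<b[3])&(P[...,2]>.02)&(P[...,2]<.1)
    q=P[m]; print(n,q.mean(0),q.min(0)[:2],q.max(0)[:2])
m=(P[...,2]>.057)&(P[...,2]<.064)&(u>370)&(u<432)&(v>255)&(v<305); print('bowl',P[m].min(0),P[m].max(0))
cam('wrist','w3')
E
```

```text
10.45 [ 0.56800357 -0.33724403  0.21614959] [179.67615547  -0.37507847   8.7363174 ] [ 18.89386425  26.11225427   8.84788954  92.51352629  -4.37817428
  61.22041702 -52.33615022]
trivet (array([ 0.48836005, -0.00762582]), np.float64(0.0179064580004146), 25) 1981
red [ 0.7770526  -0.19051703  0.06246877] [ 0.7357611  -0.26192038] [ 0.8110228  -0.14445666]
yel [0.76967567 0.19255567 0.0608771 ] [0.73038977 0.17872221] [0.79347055 0.22816399]
bowl [ 0.71331743 -0.04401032  0.05701406] [0.84141509 0.08312921 0.06278079]
```

View pics/w3.png

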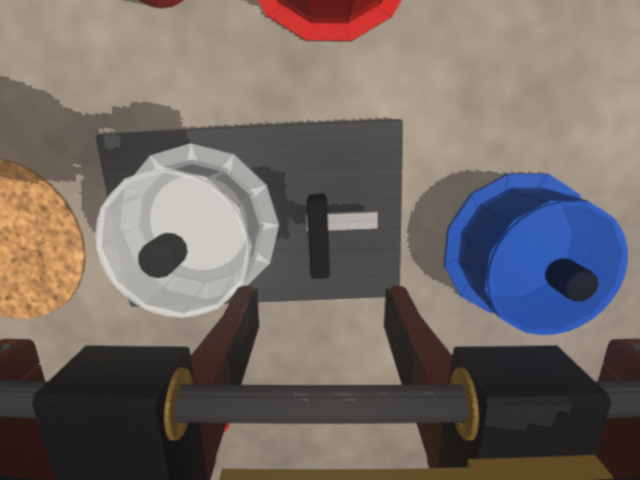

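The finger now points away from the plate (bright bar at 350,220). Moving over the knob.

Call:
{"api": "send_rows", "payload": {"delta_pos": [[-4, -40, 0], [-4, -40, 0], [-3, -39, 0], [0, 0, 0], [0, 0, 0]], "yaw": [0, 0, 0, 0, 0], "fingers": [60, 60, 60, 60, 60]}}

```text
t: 11.18
eef_pos: [0.5366, -0.2195, 0.2098]
tcp_rot: [-180.0, 0.1, 8.8]
contact_force: [-0.3, -0.0, 0.5]
opening: 0.0604
grip_force: 0.0
```

```bash
python3 - <<'E'
from h import *
s=status.get_obs(); print(s['t'],s['eef_pos'],s['tcp_rot'])
v,u=np.mgrid[0:480,0:640]
c=cam('wrist','w4'); P=by_depth(c,np.c_[u.ravel(),v.ravel()]).reshape(480,640,3); hsv=cv2.cvtColor(c['color'],cv2.COLOR_RGB2HSV)
m=(abs(P[...,2]-.12)<.002)&(c['color'].max(-1)<80)&(v<340); print('knob',m.sum(),circ(c,m,.12,.014),P[m].mean(0),P[m].min(0),P[m].max(0))
m=(hsv[...,0]>5)&(hsv[...,0]<25)&(hsv[...,1]>80)&(u<300)&(v<330)&(P[...,2]<.012)&(P[...,2]>0.001); print('trivet',m.sum(),circ(c,m,.006,.09),P[m].min(0),P[m].max(0))
E
```

```text
11.175 [ 0.53658508 -0.21946712  0.20979594] [-1.79995109e+02  1.16782979e-01  8.81963674e+00]
knob 1017 (array([ 0.53868834, -0.22083295]), np.float64(0.0003144628272366032), 28) [ 0.53818644 -0.22077451  0.11976292] [ 0.52482606 -0.23355555  0.11802296] [ 0.55093273 -0.20812037  0.1218566 ]
trivet 22701 (array([ 0.48419776, -0.008951  ]), np.float64(0.00039138698541817715), 73) [ 0.39230311 -0.09815538  0.00102328] [0.57338791 0.08156658 0.00841151]
```

View pics/w4.png

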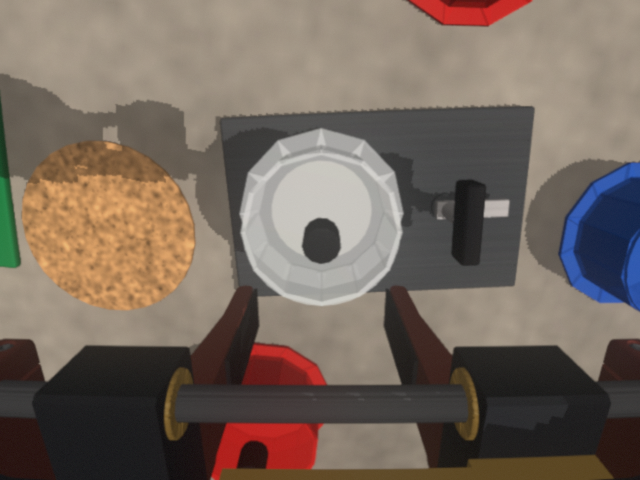

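Knob circle fit at (0.5387,-0.2208) and mat at (0.4842,-0.0090), both with 0.3 mm residual. In the image the knob is at (321,240) and the mat at (108,225). Grasping.

Call:
{"api": "send_rows", "payload": {"delta_pos": [[2, 2, 20], [0, 0, 40], [0, 0, 35], [0, 0, 15], [0, 0, 6], [0, 0, 0], [0, 0, 0]], "yaw": [0, 0, 0, 0, 0, 0, 0], "fingers": [60, 60, 60, 60, 60, 60, 60]}}

```text
t: 12.1
eef_pos: [0.5405, -0.2207, 0.0961]
tcp_rot: [179.9, -0.1, 8.9]
contact_force: [0.7, 0.2, 0.6]
opening: 0.0597
grip_force: 0.0
```

```bash
python3 - <<'E'
from h import *
s=status.get_obs(); print(s['t'],s['eef_pos'],s['tcp_rot'],s['contact_force'])
E
```

```text
12.1 [ 0.5405129  -0.22069515  0.09605553] [ 1.79947122e+02 -1.09415612e-01  8.86127924e+00] [0.65942841 0.24395965 0.60778676]
```

Call:
{"api": "send_rows", "payload": {"delta_pos": [[-2, 0, 4], [0, 0, 0], [0, 0, 0], [0, 0, 0], [0, 0, 0], [0, 0, 0]], "yaw": [0, 0, 0, 0, 0, 0], "fingers": [60, 60, 15, 15, 15, 15]}}

```text
t: 12.85
eef_pos: [0.5377, -0.2204, 0.0909]
tcp_rot: [-180.0, -0.0, 8.9]
contact_force: [-0.6, 0.5, 0.1]
opening: 0.0278
grip_force: 30.0
```

Call:
{"api": "send_rows", "payload": {"delta_pos": [[0, 0, -8], [0, 0, -15], [0, 0, -25], [0, 0, -30], [0, 0, -30], [0, 0, -22], [0, 0, 0], [0, 0, 0]], "yaw": [0, 0, 0, 0, 0, 0, 0, 0], "fingers": [15, 15, 15, 15, 15, 15, 15, 15]}}

```text
t: 13.85
eef_pos: [0.537, -0.2205, 0.2203]
tcp_rot: [-180.0, 0.1, 8.9]
contact_force: [-0.5, -0.3, -2.8]
opening: 0.0274
grip_force: 30.0
```

```bash
python3 - <<'E'
from h import *
s=status.get_obs(); print(s['t'],s['eef_pos'],s['tcp_rot'],s['contact_force'],s['opening'])
v,u=np.mgrid[0:480,0:640]
c=cam('scene','s5'); P=by_depth(c,np.c_[u.ravel(),v.ravel()]).reshape(480,640,3)
w=cam('wrist','w5')
m=(w['color'].min(-1)>170); print(m.sum())
E
```

```text
13.85 [ 0.53704879 -0.22046696  0.22029098] [-1.79975521e+02  5.28169461e-02  8.86429801e+00] [-0.50968132 -0.31620677 -2.84601004] 0.027424276417602752
14257
```

View pics/s5.png

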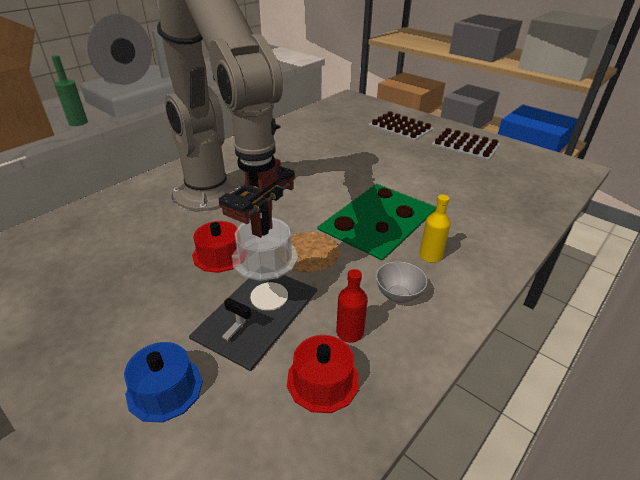

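The cover is lifted (scene 265,245), with the plate bare at (269,296). Carrying it to the mat.

Call:
{"api": "send_rows", "payload": {"delta_pos": [[-2, -20, 0], [-3, -36, 0], [-3, -36, 0], [-4, -36, 0], [-3, -36, 0], [-3, -33, 0], [-2, -20, 0], [0, 0, 0], [0, 0, 0]], "yaw": [0, 0, 0, 0, 0, 0, 0, 0, 0], "fingers": [15, 15, 15, 15, 15, 15, 15, 15, 15]}}

```text
t: 15.08
eef_pos: [0.4842, -0.0096, 0.2207]
tcp_rot: [180.0, 0.0, 8.9]
contact_force: [0.1, 0.4, -3.7]
opening: 0.0273
grip_force: 30.0
```

```bash
python3 - <<'E'
from h import *
s=status.get_obs(); print(s['t'],s['eef_pos'],s['tcp_rot'],s['contact_force'],s['opening'])
c=cam('wrist')
hsv=cv2.cvtColor(c['color'],cv2.COLOR_RGB2HSV); v,u=np.mgrid[0:480,0:640]; P=by_depth(c,np.c_[u.ravel(),v.ravel()]).reshape(480,640,3)
rgb=c['color'].astype(int)
m=(rgb.min(-1)>150)&(abs(P[...,2]-.018)<.004)&(rgb.max(-1)-rgb.min(-1)<25); n,l,st,ce=cv2.connectedComponentsWithStats(m.astype(np.uint8))
for i in np.argsort(-st[1:,4])[:3]+1: print('plate?',st[i],circ(c,l==i,.018,.048))
E
```

```text
15.075 [ 0.48418495 -0.0096486   0.22070062] [1.79980470e+02 2.09348425e-02 8.86519373e+00] [ 0.14737534  0.42337246 -3.68161146] 0.027341378945605777
plate? [ 492  141   96   96 7069] (array([ 0.53912828, -0.22107522]), np.float64(0.0003159903518219838), 75)
```

Call:
{"api": "send_rows", "payload": {"delta_pos": [[0, 0, 40], [0, 0, 40], [0, 0, 30], [0, 0, 12], [0, 0, 6], [0, 0, 3], [0, 0, 0]], "yaw": [0, 0, 0, 0, 0, 0, 0], "fingers": [15, 15, 15, 15, 15, 15, 15]}}

```text
t: 16.0
eef_pos: [0.4851, -0.0093, 0.0905]
tcp_rot: [180.0, -0.1, 8.9]
contact_force: [0.9, 0.0, -2.7]
opening: 0.0273
grip_force: 30.0
```

Call:
{"api": "send_rows", "payload": {"delta_pos": [[0, 0, 2], [0, 0, 1], [0, 0, 1], [0, 0, 0]], "yaw": [0, 0, 0, 0], "fingers": [15, 15, 15, 15]}}

```text
t: 16.5
eef_pos: [0.4844, -0.0093, 0.0858]
tcp_rot: [180.0, 0.0, 8.9]
contact_force: [-0.3, -0.1, -1.7]
opening: 0.0275
grip_force: 30.0
```

Call:
{"api": "send_rows", "payload": {"delta_pos": [[0, 0, 1], [0, 0, 0], [0, 0, 0], [0, 0, 0], [0, 0, -20], [0, 0, -40], [0, 0, -55], [0, 0, -30]], "yaw": [0, 0, 0, 0, 0, 0, 0, 0], "fingers": [15, 15, 60, 60, 60, 60, 60, 60]}}

```text
t: 17.5
eef_pos: [0.4855, -0.0093, 0.2329]
tcp_rot: [180.0, -0.2, 8.9]
contact_force: [1.4, 1.0, -0.4]
opening: 0.0601
grip_force: 0.0
```

Call:
{"api": "send_rows", "payload": {"delta_pos": [[15, -30, -15], [20, -45, -15], [20, -45, -15], [20, -45, 0], [13, -34, 0], [0, 0, 0], [0, 0, 0]], "yaw": [0, 0, 0, 0, 0, 0, 0], "fingers": [87, 87, 87, 87, 87, 87, 87]}}

```text
t: 18.38
eef_pos: [0.5407, 0.1999, 0.2747]
tcp_rot: [180.0, 0.0, 8.8]
contact_force: [0.3, -0.5, 0.4]
opening: 0.0869
grip_force: 0.0
```

```bash
python3 - <<'E'
from h import *
s=status.get_obs(); print(s['t'],s['eef_pos'],s['tcp_rot'],s['qpos'])
for d in discs(cam('scene')):
    if d[0][1]<.5 and d[0][1]>0: print(d)
c=cam('wrist','w6'); print(c['eye'])
for d in discs(c): print(d)
E
```

```text
18.375 [0.54069192 0.19991887 0.27470184] [1.79955848e+02 2.00341050e-02 8.83133241e+00] [ -21.24351316   15.73835299   -6.48391742   99.04154131    1.97009829
   65.36179195 -109.47756778]
(array([0.4846, 0.3775]), array([0.0411, 0.0445]), array([384., 193.]), 66, np.float64(0.0244))
(array([0.5957, 0.3291]), array([0.0482, 0.0542]), array([404., 211.]), 109, np.float64(0.0249))
(array([0.492 , 0.1489]), array([0.0562, 0.0568]), array([344., 223.]), 151, np.float64(0.0248))
(array([0.5902, 0.211 ]), array([0.0369, 0.0378]), array([382., 227.]), 71, np.float64(0.0249))
[0.62159183 0.21086414 0.43671021]
(array([0.5912, 0.3304]), array([0.049 , 0.0501]), array([206., 134.]), 1425, np.float64(0.0256))
(array([0.5916, 0.2113]), array([0.0213, 0.0339]), array([316., 152.]), 222, np.float64(0.0257))
(array([0.4795, 0.3804]), array([0.0425, 0.043 ]), array([153., 231.]), 1045, np.float64(0.0255))
(array([0.4871, 0.1493]), array([0.0555, 0.057 ]), array([356., 254.]), 1750, np.float64(0.026))
```

View pics/w6.png

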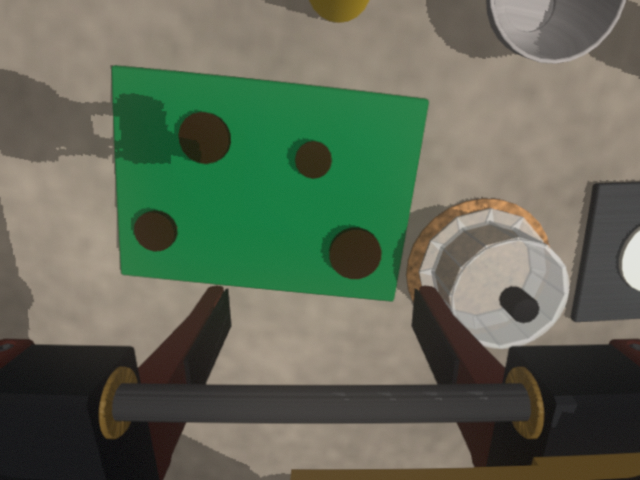

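The cover stands upright on the mat (495,275). The discs are at (205,137), (313,159), (155,231) and (355,253). Refining the fits.

```bash
cat >> h.py <<'E'
def fitdiscs(c,z=.026,pts=None):
    from scipy.optimize import least_squares
    rgb=cv2.GaussianBlur(c['color'],(3,3),0).astype(int); out=[]
    m=((rgb[...,0]>rgb[...,1])&(rgb.max(-1)<110)).astype(np.uint8)
    n,l,s,ce=cv2.connectedComponentsWithStats(m)
    for p in pts:
        u,v=proj(c,[p[0],p[1],z])[0].round().astype(int)
        if not(0<=u<640 and 0<=v<480) or not l[v,u]: out.append(None); continue
        vv,uu=np.nonzero(l==l[v,u]); Q=on_z(c,np.c_[uu,vv],z)[:,:2].astype(np.float32); H=cv2.convexHull(Q).reshape(-1,2)
        f=least_squares(lambda q:np.hypot(*(H-q[:2]).T)-q[2],[*H.mean(0),.025]); out.append((f.x.round(4),round(float(np.std(f.fun)),4)))
    return out
PTS=[(.487,.149),(.591,.33),(.4795,.38),(.5915,.2113)]
E
python3 - <<'E'
from h import *
for x in fitdiscs(cam('wrist'),pts=PTS): print(x)
E
```

```text
(array([0.4876, 0.1498, 0.0287]), 0.0003)
(array([0.5915, 0.3297, 0.0251]), 0.0004)
(array([0.4803, 0.3796, 0.0222]), 0.0004)
(array([0.5856, 0.2131, 0.0177]), 0.0001)
```

Call:
{"api": "send_rows", "payload": {"delta_pos": [[-30, 21, 0], [-30, 20, 0], [0, 0, 50], [0, 0, 60], [0, 0, 60], [0, 0, 45], [0, 0, 25], [0, 0, 8], [0, 0, 0], [0, 0, 0]], "yaw": [0, 0, 0, 0, 0, 0, 0, 0, 0, 0], "fingers": [80, 80, 80, 80, 80, 80, 80, 80, 80, 80]}}

```text
t: 19.77
eef_pos: [0.4888, 0.1513, 0.0281]
tcp_rot: [-180.0, -0.1, 8.8]
contact_force: [-1.0, 0.5, -0.4]
opening: 0.0799
grip_force: 0.0
```

Call:
{"api": "send_rows", "payload": {"delta_pos": [[-1, 1, 6], [0, 0, 5], [0, 0, 0], [0, 0, 0], [0, 0, 0], [0, 0, 0], [0, 0, 0]], "yaw": [0, 0, 0, 0, 0, 0, 0], "fingers": [80, 80, 80, 30, 30, 30, 30]}}

```text
t: 20.65
eef_pos: [0.4871, 0.1501, 0.016]
tcp_rot: [-180.0, -0.0, 8.9]
contact_force: [0.8, -0.1, -0.5]
opening: 0.0599
grip_force: 30.0
```

Opening 60 mm means this is disc61, so the set is 61/54/47/40.

Call:
{"api": "send_rows", "payload": {"delta_pos": [[0, 0, -20], [0, 0, -50], [0, 0, -50], [0, 0, -40], [0, 20, 0], [-1, 50, 0], [-1, 60, 0], [-1, 60, 0], [-1, 60, 0], [-1, 60, 0]], "yaw": [0, 0, 0, 0, 0, 0, 0, 0, 0, 0], "fingers": [30, 30, 30, 30, 30, 30, 30, 30, 30, 30]}}

```text
t: 21.9
eef_pos: [0.5296, -0.1589, 0.1759]
tcp_rot: [-180.0, -0.0, 8.9]
contact_force: [1.0, 0.3, -0.1]
opening: 0.0602
grip_force: 30.0
```

Call:
{"api": "send_rows", "payload": {"delta_pos": [[-1, 45, 0], [0, 20, 0], [0, 0, 30], [0, 0, 45], [0, 0, 40], [0, 0, 20], [0, 0, 6], [0, 0, 0], [0, 0, 0]], "yaw": [0, 0, 0, 0, 0, 0, 0, 0, 0], "fingers": [30, 30, 30, 30, 30, 30, 30, 30, 30]}}

```text
t: 23.02
eef_pos: [0.5397, -0.2214, 0.036]
tcp_rot: [180.0, -0.1, 8.9]
contact_force: [-0.7, 0.0, -1.3]
opening: 0.06
grip_force: 30.0
```

Call:
{"api": "send_rows", "payload": {"delta_pos": [[-1, 0, 7], [0, 0, 4], [0, 0, 2], [0, 0, 0.5], [0, 0, 0], [0, 0, 0]], "yaw": [0, 0, 0, 0, 0, 0], "fingers": [30, 30, 30, 30, 30, 30]}}

```text
t: 23.78
eef_pos: [0.5376, -0.2216, 0.0219]
tcp_rot: [-180.0, 0.0, 8.9]
contact_force: [-3.4, 0.9, 6.4]
opening: 0.0601
grip_force: 30.0
```

Call:
{"api": "send_rows", "payload": {"delta_pos": [[0, 0, 0], [0, 0, 0], [0, 0, -20], [0, 0, -50], [0, 0, -60], [0, 0, -60], [0, 0, 0], [0, 0, 0]], "yaw": [0, 0, 0, 0, 0, 0, 0, 0], "fingers": [80, 80, 80, 80, 80, 80, 80, 80]}}

```text
t: 24.78
eef_pos: [0.5374, -0.2214, 0.2108]
tcp_rot: [-180.0, 0.0, 8.9]
contact_force: [0.4, 0.5, -0.3]
opening: 0.0801
grip_force: 0.0
```

```bash
cat >> h.py <<'E'
def plate(c):
    rgb=c['color'].astype(int); v,u=np.mgrid[0:480,0:640]; P=by_depth(c,np.c_[u.ravel(),v.ravel()]).reshape(480,640,3)
    m=(rgb.min(-1)>120)&(abs(P[...,2]-.018)<.004)&(rgb.max(-1)-rgb.min(-1)<25)&(np.hypot(P[...,0]-.539,P[...,1]+.221)<.06)
    return circ(c,m,.018,.048)
E
python3 - <<'E'
from h import *
s=status.get_obs(); print(s['t'],s['eef_pos'],s['tcp_rot'])
c=cam('wrist','w7'); print(plate(c),fitdiscs(c,.032,[(.539,-.221)]))
c=cam('scene'); print(fitdiscs(c,.026,PTS))
E
```

```text
24.775 [ 0.53740776 -0.22141162  0.21076225] [-1.79981505e+02  3.02076663e-02  8.87442884e+00]
(array([ 0.53930586, -0.22090315]), np.float64(0.0002947843687057247), 44) [(array([ 0.5384, -0.2227,  0.0295]), 0.0003)]
[None, (array([0.598 , 0.3233, 0.0275]), 0.0024), (array([0.4869, 0.3735, 0.0228]), 0.0022), (array([0.5948, 0.2057, 0.02  ]), 0.0022)]
```

Call:
{"api": "send_rows", "payload": {"delta_pos": [[8, -30, -10], [14, -54, 0], [14, -54, 0], [14, -54, 0], [14, -54, 0], [14, -54, 0], [14, -54, 0], [14, -54, 0], [14, -54, 0], [14, -50, 0]], "yaw": [0, 0, 0, 0, 0, 0, 0, 0, 0, 0], "fingers": [72, 72, 72, 72, 72, 72, 72, 72, 72, 72]}}

```text
t: 26.12
eef_pos: [0.5904, 0.3066, 0.2191]
tcp_rot: [179.9, 0.2, 8.9]
contact_force: [0.8, -0.3, -0.6]
opening: 0.0718
grip_force: 0.0
```

Call:
{"api": "send_rows", "payload": {"delta_pos": [[5, -24, 0], [0, 0, 0], [0, 0, 0]], "yaw": [0, 0, 0], "fingers": [72, 72, 72]}}

```text
t: 26.5
eef_pos: [0.5931, 0.3264, 0.2207]
tcp_rot: [179.9, 0.0, 8.7]
contact_force: [-0.6, -0.8, 0.4]
opening: 0.072
grip_force: 0.0
```

```bash
python3 - <<'E'
from h import *
s=status.get_obs(); print(s['t'],s['eef_pos'],s['tcp_rot'],s['qpos'])
c=cam('wrist','w8'); print(fitdiscs(c,.026,PTS))
E
```

```text
26.5 [0.59308006 0.32636597 0.22074106] [1.79871991e+02 4.86905476e-02 8.70912029e+00] [ -29.53088391   27.8805593    -6.59881786   88.42002101    3.53071941
   64.00056501 -118.2150329 ]
[None, (array([0.5913, 0.3314, 0.0252]), 0.0002), (array([0.4806, 0.3808, 0.0219]), 0.0006), (array([0.5861, 0.2136, 0.018 ]), 0.0003)]
```

Call:
{"api": "send_rows", "payload": {"delta_pos": [[-1, -5, 0], [0, 0, 50], [0, 0, 60], [0, 0, 45], [0, 0, 25], [0, 0, 12], [0, 0, 0], [0, 0, 0]], "yaw": [0, 0, 0, 0, 0, 0, 0, 0], "fingers": [75, 75, 75, 75, 75, 75, 75, 75]}}

```text
t: 27.55
eef_pos: [0.5918, 0.3347, 0.0309]
tcp_rot: [-179.9, -0.1, 8.9]
contact_force: [0.0, 0.2, -0.1]
opening: 0.075
grip_force: 0.0
```

Call:
{"api": "send_rows", "payload": {"delta_pos": [[-1, 3, 7], [0, 0, 7], [0, 0, 0], [0, 0, 0], [0, 0, 0], [0, 0, 0], [0, 0, 0]], "yaw": [0, 0, 0, 0, 0, 0, 0], "fingers": [75, 75, 75, 25, 25, 25, 25]}}

```text
t: 28.42
eef_pos: [0.5903, 0.3313, 0.0155]
tcp_rot: [-180.0, -0.0, 8.9]
contact_force: [0.5, -0.4, 0.5]
opening: 0.0532
grip_force: 30.0
```

Call:
{"api": "send_rows", "payload": {"delta_pos": [[0, 0, -20], [0, 0, -50], [0, 0, -60], [-5, 20, -40], [-13, 50, 0], [-14, 54, 0], [-14, 54, 0], [-14, 54, 0], [-14, 54, 0], [-14, 54, 0]], "yaw": [0, 0, 0, 0, 0, 0, 0, 0, 0, 0], "fingers": [25, 25, 25, 25, 25, 25, 25, 25, 25, 25]}}

```text
t: 29.68
eef_pos: [0.5556, -0.0202, 0.187]
tcp_rot: [180.0, -0.1, 8.9]
contact_force: [1.0, 0.0, 0.2]
opening: 0.0534
grip_force: 30.0
```

Call:
{"api": "send_rows", "payload": {"delta_pos": [[-14, 54, 0], [-14, 54, 0], [-13, 50, 0], [-8, 40, 0], [0, 0, 0], [0, 0, 40], [0, 0, 50], [0, 0, 30], [0, 0, 10], [0, 0, 0]], "yaw": [0, 0, 0, 0, 0, 0, 0, 0, 0, 0], "fingers": [25, 25, 25, 25, 25, 25, 25, 25, 25, 25]}}

```text
t: 30.92
eef_pos: [0.5383, -0.221, 0.056]
tcp_rot: [-180.0, -0.0, 8.9]
contact_force: [0.0, -0.6, 0.3]
opening: 0.0532
grip_force: 30.0
```

Call:
{"api": "send_rows", "payload": {"delta_pos": [[0, 0, 0], [0, 0, 0]], "yaw": [0, 0], "fingers": [25, 25]}}

```text
t: 31.18
eef_pos: [0.5387, -0.2219, 0.0567]
tcp_rot: [179.9, -0.1, 8.9]
contact_force: [-0.1, 0.7, -0.6]
opening: 0.0532
grip_force: 30.0
```

Call:
{"api": "send_rows", "payload": {"delta_pos": [[-0.6, -1, 10], [0, 0, 6], [0, 0, 3], [0, 0, 1.5], [0, 0, 0.7], [0, 0, 0]], "yaw": [0, 0, 0, 0, 0, 0], "fingers": [25, 25, 25, 25, 25, 25]}}

```text
t: 31.92
eef_pos: [0.5367, -0.2206, 0.0354]
tcp_rot: [-180.0, 0.0, 8.9]
contact_force: [-5.3, 2.5, 13.8]
opening: 0.0534
grip_force: 30.0
```

Call:
{"api": "send_rows", "payload": {"delta_pos": [[0, 0, -0.8], [1, 0, 0], [0, 0, 0]], "yaw": [0, 0, 0], "fingers": [25, 25, 25]}}

```text
t: 32.3
eef_pos: [0.5368, -0.2206, 0.0354]
tcp_rot: [-180.0, 0.1, 8.9]
contact_force: [-5.1, 1.9, 10.1]
opening: 0.0533
grip_force: 30.0
```

Call:
{"api": "send_rows", "payload": {"delta_pos": [[0, 0, 0], [0, 0, 0], [0, 0, -20], [0, 0, -50], [0, 0, -60], [0, 0, -60], [0, 0, 0], [0, 0, 0]], "yaw": [0, 0, 0, 0, 0, 0, 0, 0], "fingers": [75, 75, 75, 75, 75, 75, 75, 75]}}

```text
t: 33.3
eef_pos: [0.5377, -0.2204, 0.2243]
tcp_rot: [-180.0, 0.0, 8.9]
contact_force: [-0.5, 0.6, -0.8]
opening: 0.0748
grip_force: 0.0
```

```bash
python3 - <<'E'
from h import *
s=status.get_obs(); print(s['t'],s['eef_pos'],s['tcp_rot'])
c=cam('wrist','w9'); print(plate(c),fitdiscs(c,.046,[(.539,-.221)]))
cv2.imwrite('pics/w9c.png',cv2.resize(c['color'][130:330,200:440],None,fx=3,fy=3)[:,:,::-1])
E
```

```text
33.3 [ 0.53774741 -0.22035401  0.22430044] [-1.79985103e+02  2.89071746e-02  8.87957455e+00]
(array([ 0.53932688, -0.22100719]), np.float64(0.0002931168077061207), 44) [(array([ 0.5413, -0.2221,  0.0285]), 0.0005)]
```

View pics/w9c.png

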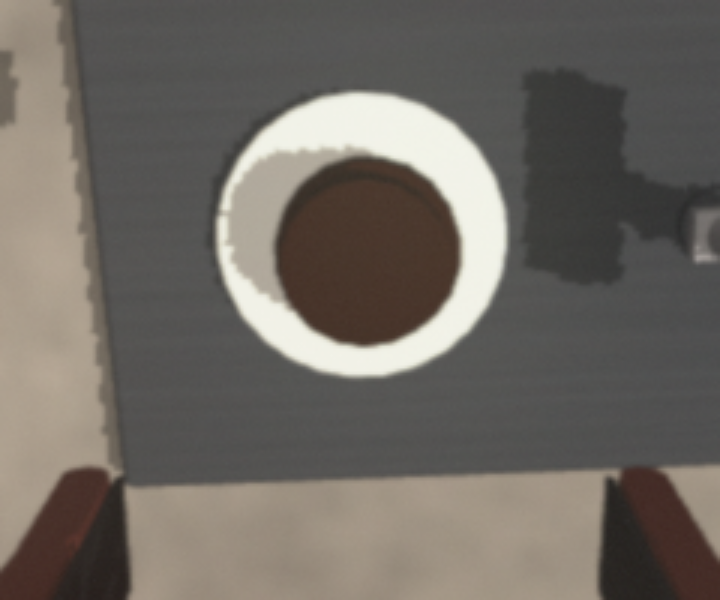

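```bash
cat >> h.py <<'E'
def tower_show(c,cs,name,box=(130,330,200,440)):
    im=c['color'].copy(); im=cv2.resize(im,None,fx=3,fy=3,interpolation=cv2.INTER_CUBIC)
    a=np.linspace(0,2*np.pi,90)
    for (x,y,z,r),col in zip(cs,[(0,255,0),(255,255,0),(0,255,255),(255,0,255)]):
        p=proj(c,np.c_[x+r*np.cos(a),y+r*np.sin(a),np.full(90,z)]); cv2.polylines(im,[((p+.5)*3-.5).round().astype(int)],True,col,1)
    cv2.imwrite('pics/'+name+'.png',im[box[0]*3:box[1]*3,box[2]*3:box[3]*3,::-1])
E
python3 - <<'E'
from h import *
from scipy.optimize import least_squares
c=cam('wrist')
pts=np.array([(340,182),(366,178),(400,185),(320,333),(366,345),(410,335)])/3+[200,130]
H=on_z(c,pts,.046)[:,:2]; f=least_squares(lambda q:np.hypot(*(H-q[:2]).T)-.027,[.539,-.221]); print(f.x,f.fun.round(4))
tower_show(c,[(.5384,-.2227,.032,.0305),(*f.x,.046,.027)],'w9d')
E
```

```text
[ 0.53684805 -0.22276069] [-0.0005 -0.0005 -0.0006 -0.0005 -0.0009 -0.0004]
```

View pics/w9d.png

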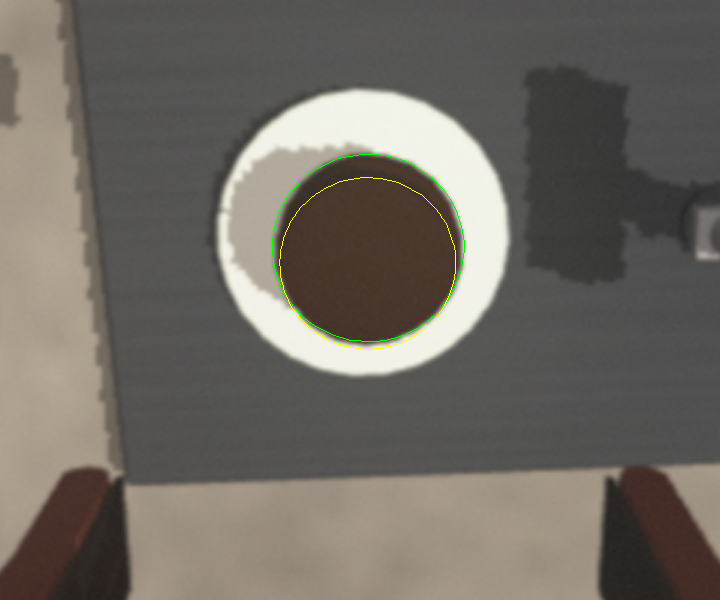

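disc61 is about 2 mm off the plate's centre and disc54 about 2.6 mm off, both flat. That is acceptable, and I'll bias the next ones slightly. On to disc47.

Call:
{"api": "send_rows", "payload": {"delta_pos": [[2, -30, 0], [3, -54, 0], [3, -54, 0], [3, -54, 0], [3, -54, 0], [3, -54, 0], [4, -54, 0], [4, -54, 0], [4, -54, 0], [3, -54, 0]], "yaw": [0, 0, 0, 0, 0, 0, 0, 0, 0, 0], "fingers": [68, 68, 68, 68, 68, 68, 68, 68, 68, 68]}}

```text
t: 34.65
eef_pos: [0.4891, 0.2953, 0.223]
tcp_rot: [179.9, 0.2, 8.9]
contact_force: [0.6, 0.2, -0.1]
opening: 0.0679
grip_force: 0.0
```

Call:
{"api": "send_rows", "payload": {"delta_pos": [[2, -50, 0], [2, -36, 0], [0, 0, 0], [0, 0, 0], [0, 0, 0]], "yaw": [0, 0, 0, 0, 0], "fingers": [68, 68, 68, 68, 68]}}

```text
t: 35.28
eef_pos: [0.4814, 0.3779, 0.2244]
tcp_rot: [179.9, 0.0, 8.7]
contact_force: [-0.6, -1.0, -0.2]
opening: 0.0678
grip_force: 0.0
```

```bash
python3 - <<'E'
from h import *
s=status.get_obs(); print(s['t'],s['eef_pos'],s['tcp_rot'],s['qpos'])
c=cam('wrist','w10'); print(fitdiscs(c,.026,PTS))
E
```

```text
35.275 [0.48142463 0.37785074 0.22436131] [1.79923044e+02 3.98226972e-02 8.73023648e+00] [ -33.00433769   22.14715221  -14.35229054   97.18321353    6.14500111
   61.514263   -130.55356162]
[None, None, (array([0.4795, 0.3814, 0.0218]), 0.0002), (array([0.5853, 0.214 , 0.0186]), 0.0002)]
```

Call:
{"api": "send_rows", "payload": {"delta_pos": [[-1, -1, 0], [0, 0, 50], [0, 0, 60], [0, 0, 48], [0, 0, 25], [0, 0, 12], [0, 0, 0], [0, 0, 0]], "yaw": [0, 0, 0, 0, 0, 0, 0, 0], "fingers": [68, 68, 68, 68, 68, 68, 68, 68]}}

```text
t: 36.33
eef_pos: [0.4805, 0.3814, 0.0314]
tcp_rot: [-179.9, -0.1, 8.9]
contact_force: [-0.4, -1.1, 1.2]
opening: 0.0678
grip_force: 0.0
```

Call:
{"api": "send_rows", "payload": {"delta_pos": [[-0.6, 0, 8], [0, 0, 7], [0, 0, 0], [0, 0, 0], [0, 0, 0], [0, 0, 0], [0, 0, 0]], "yaw": [0, 0, 0, 0, 0, 0, 0], "fingers": [68, 68, 68, 20, 20, 20, 20]}}

```text
t: 37.2
eef_pos: [0.4792, 0.3807, 0.0151]
tcp_rot: [-180.0, -0.0, 8.9]
contact_force: [0.4, -0.0, 0.9]
opening: 0.0462
grip_force: 30.0
```

Call:
{"api": "send_rows", "payload": {"delta_pos": [[0, 0, -20], [0, 0, -50], [0, 0, -60], [-1, 25, -40], [-3, 50, 0], [-3, 54, 0], [-3, 54, 0], [-3, 54, 0], [-3, 54, 0], [-3, 54, 0]], "yaw": [0, 0, 0, 0, 0, 0, 0, 0, 0, 0], "fingers": [20, 20, 20, 20, 20, 20, 20, 20, 20, 20]}}

```text
t: 38.45
eef_pos: [0.5136, 0.0351, 0.1865]
tcp_rot: [-180.0, -0.1, 8.9]
contact_force: [0.4, -0.0, -0.6]
opening: 0.0463
grip_force: 30.0
```

Call:
{"api": "send_rows", "payload": {"delta_pos": [[-3, 54, 0], [-3, 54, 0], [-3, 54, 0], [-3, 50, 0], [-3, 44, 0], [0, 0, 0], [0, 0, 40], [0, 0, 45], [0, 0, 20], [0, 0, 10]], "yaw": [0, 0, 0, 0, 0, 0, 0, 0, 0, 0], "fingers": [20, 20, 20, 20, 20, 20, 20, 20, 20, 20]}}

```text
t: 39.7
eef_pos: [0.538, -0.217, 0.0696]
tcp_rot: [-179.9, 0.0, 9.0]
contact_force: [-0.6, -1.1, -0.4]
opening: 0.0461
grip_force: 30.0
```

Call:
{"api": "send_rows", "payload": {"delta_pos": [[0, 0, 0], [0, 0, 0], [0, 0, 0]], "yaw": [0, 0, 0], "fingers": [20, 20, 20]}}

```text
t: 40.08
eef_pos: [0.5389, -0.2187, 0.071]
tcp_rot: [180.0, -0.1, 8.9]
contact_force: [-0.2, -0.6, -1.3]
opening: 0.0462
grip_force: 30.0
```

Call:
{"api": "send_rows", "payload": {"delta_pos": [[0, 1.8, 10], [0, 0, 6], [0, 0, 3], [0, 0, 1], [0, 0, 0.5], [0, 0, 0]], "yaw": [0, 0, 0, 0, 0, 0], "fingers": [20, 20, 20, 20, 20, 20]}}

```text
t: 40.83
eef_pos: [0.5386, -0.2203, 0.0496]
tcp_rot: [180.0, -0.0, 8.9]
contact_force: [-0.6, -0.2, -0.8]
opening: 0.0461
grip_force: 30.0
```

Call:
{"api": "send_rows", "payload": {"delta_pos": [[0, 0, 0.6], [0, 0, 0]], "yaw": [0, 0], "fingers": [20, 20]}}

```text
t: 41.08
eef_pos: [0.5386, -0.2204, 0.0491]
tcp_rot: [180.0, -0.0, 8.9]
contact_force: [0.2, -0.1, 1.2]
opening: 0.046
grip_force: 30.0
```

Call:
{"api": "send_rows", "payload": {"delta_pos": [[0, 0, 0], [0, 0, 0], [0, 0, 0], [0, 0, -20], [0, 0, -50], [0, 0, -60], [0, 0, -50], [0, 0, 0], [0, 0, 0]], "yaw": [0, 0, 0, 0, 0, 0, 0, 0, 0], "fingers": [70, 70, 70, 70, 70, 70, 70, 70, 70]}}

```text
t: 42.2
eef_pos: [0.5379, -0.2201, 0.2281]
tcp_rot: [-180.0, 0.0, 8.9]
contact_force: [-0.1, 0.2, -1.2]
opening: 0.0703
grip_force: 0.0
```

```bash
python3 - <<'E'
from h import *
s=status.get_obs(); print(s['t'],s['eef_pos'],s['tcp_rot'])
c=cam('wrist'); print(plate(c))
tower_show(c,[(.5384,-.2227,.032,.0305),(.537,-.2227,.046,.027),(.5385,-.222,.060,.0235)],'w11')
E
```

```text
42.2 [ 0.53787626 -0.22010105  0.22812604] [-1.79976169e+02  4.97231821e-02  8.86978248e+00]
(array([ 0.53932243, -0.22094243]), np.float64(0.0003147658748544209), 38)
```

View pics/w11.png

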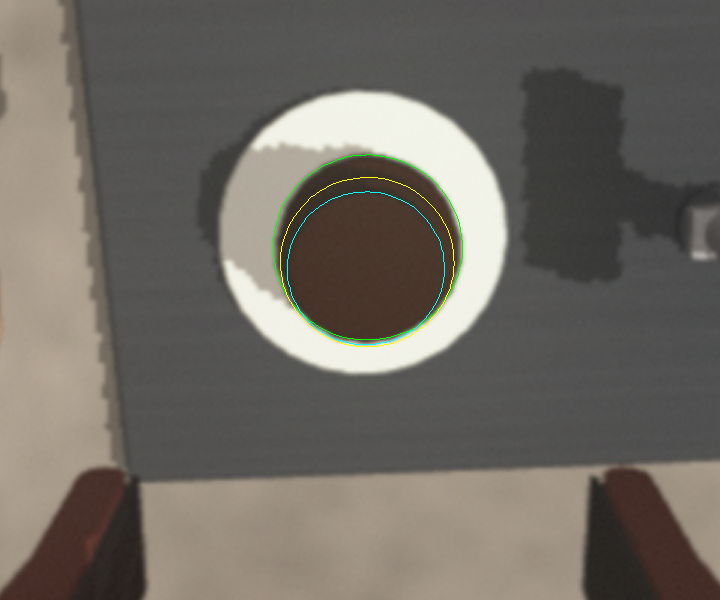

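The tower agrees with the predicted circles. Now disc40.

Call:
{"api": "send_rows", "payload": {"delta_pos": [[9, -31, 0], [14, -52, 0], [14, -52, 0], [14, -52, 0], [14, -52, 0], [14, -52, 0], [14, -52, 0], [13, -52, 0], [8, -28, 0], [0, 0, 0]], "yaw": [0, 0, 0, 0, 0, 0, 0, 0, 0, 0], "fingers": [60, 60, 60, 60, 60, 60, 60, 60, 60, 60]}}

```text
t: 43.5
eef_pos: [0.5843, 0.218, 0.2265]
tcp_rot: [-180.0, 0.2, 9.1]
contact_force: [-0.9, 0.1, -0.6]
opening: 0.0602
grip_force: 0.0
```

Call:
{"api": "send_rows", "payload": {"delta_pos": [[0, 0, 0], [0, 0, 0], [0, 0, 0]], "yaw": [0, 0, 0], "fingers": [60, 60, 60]}}

```text
t: 43.88
eef_pos: [0.5861, 0.2138, 0.2289]
tcp_rot: [180.0, -0.0, 8.8]
contact_force: [-0.0, 1.0, 0.6]
opening: 0.0602
grip_force: 0.0
```

```bash
python3 - <<'E'
from h import *
s=status.get_obs(); print(s['t'],s['eef_pos'],s['tcp_rot'],s['qpos'])
c=cam('wrist','w12'); print(fitdiscs(c,.026,[(.5857,.2137)]),[d for d in discs(c)])
E
```

```text
43.875 [0.58606199 0.21382385 0.22886977] [ 1.79974532e+02 -5.90810461e-04  8.75874269e+00] [ -17.63172531   22.69982318  -10.7951016    95.50437798    4.71234256
   62.2454413  -111.04827436]
[(array([0.5862, 0.2131, 0.0181]), 0.0002)] []
```

Disc40 is right below (0.586,0.213).

Call:
{"api": "send_rows", "payload": {"delta_pos": [[0, 0, 40], [0, 0, 60], [0, 0, 55], [0, 0, 30], [0, 0, 12], [0, 0, 0], [0, 0, 0]], "yaw": [0, 0, 0, 0, 0, 0, 0], "fingers": [60, 60, 60, 60, 60, 60, 60]}}

```text
t: 44.8
eef_pos: [0.5871, 0.2156, 0.0335]
tcp_rot: [-180.0, -0.2, 8.9]
contact_force: [0.1, -0.6, -0.8]
opening: 0.0601
grip_force: 0.0
```

Call:
{"api": "send_rows", "payload": {"delta_pos": [[-0.7, 2, 10], [0, 0, 7], [0, 0, 0], [0, 0, 0], [0, 0, 0], [0, 0, 0], [0, 0, 0]], "yaw": [0, 0, 0, 0, 0, 0, 0], "fingers": [60, 60, 60, 15, 15, 15, 15]}}

```text
t: 45.68
eef_pos: [0.5857, 0.2132, 0.015]
tcp_rot: [-180.0, -0.0, 8.9]
contact_force: [0.7, 0.8, 0.7]
opening: 0.0398
grip_force: 30.0
```

Call:
{"api": "send_rows", "payload": {"delta_pos": [[0, 0, -20], [0, 0, -50], [0, 0, -60], [-8, 30, -45], [-14, 52, 0], [-14, 52, 0], [-14, 52, 0], [-14, 52, 0], [-14, 52, 0], [-14, 52, 0]], "yaw": [0, 0, 0, 0, 0, 0, 0, 0, 0, 0], "fingers": [15, 15, 15, 15, 15, 15, 15, 15, 15, 15]}}

```text
t: 46.92
eef_pos: [0.5471, -0.1406, 0.1915]
tcp_rot: [180.0, -0.1, 8.9]
contact_force: [1.1, 0.1, -0.3]
opening: 0.0395
grip_force: 30.0
```

Call:
{"api": "send_rows", "payload": {"delta_pos": [[-13, 50, 0], [-9, 29, 0], [0, 0, 0], [0, 0, 40], [0, 0, 40], [0, 0, 20], [0, 0, 5], [0, 0, 0], [0, 0, 0], [0, 0, 0]], "yaw": [0, 0, 0, 0, 0, 0, 0, 0, 0, 0], "fingers": [15, 15, 15, 15, 15, 15, 15, 15, 15, 15]}}

```text
t: 48.18
eef_pos: [0.5384, -0.2205, 0.0859]
tcp_rot: [180.0, -0.1, 8.9]
contact_force: [-0.4, -0.1, -0.3]
opening: 0.0394
grip_force: 30.0
```

Call:
{"api": "send_rows", "payload": {"delta_pos": [[0, 0, 12], [0, 0, 7], [0, 0, 3], [0, 0, 1], [0, 0, 0], [0, 0, 0]], "yaw": [0, 0, 0, 0, 0, 0], "fingers": [15, 15, 15, 15, 15, 15]}}

```text
t: 48.92
eef_pos: [0.537, -0.2202, 0.0629]
tcp_rot: [-180.0, 0.1, 8.9]
contact_force: [-6.2, 2.0, 14.6]
opening: 0.0388
grip_force: 30.0
```

Call:
{"api": "send_rows", "payload": {"delta_pos": [[0, 0, -1], [0, 0, -0.5], [0, 0, 0]], "yaw": [0, 0, 0], "fingers": [15, 15, 15]}}

```text
t: 49.3
eef_pos: [0.5377, -0.2204, 0.0631]
tcp_rot: [-180.0, 0.0, 8.9]
contact_force: [-0.3, -1.2, -0.0]
opening: 0.039
grip_force: 30.0
```

Force is zero, so I'll release, rise and check the tower.

Call:
{"api": "send_rows", "payload": {"delta_pos": [[0, 0, 0], [0, 0, 0], [0, 0, 0], [0, 0, -20], [0, 0, -50], [0, 0, -50], [0, 0, -45], [0, 0, 0], [0, 0, 0]], "yaw": [0, 0, 0, 0, 0, 0, 0, 0, 0], "fingers": [60, 60, 60, 60, 60, 60, 60, 60, 60]}}

```text
t: 50.42
eef_pos: [0.5373, -0.2202, 0.2278]
tcp_rot: [-180.0, 0.0, 8.9]
contact_force: [-0.2, 0.2, -0.2]
opening: 0.0603
grip_force: 0.0
```

```bash
python3 - <<'E'
from h import *
s=status.get_obs(); print(s['t'],s['eef_pos'],s['tcp_rot'])
c=cam('wrist'); print(plate(c))
tower_show(c,[(.5384,-.2227,.032,.0305),(.537,-.2227,.046,.027),(.5385,-.222,.060,.0235),(.5385,-.222,.074,.020)],'w13')
sc=cam('scene'); a=cv2.imread('pics/w13.png'); b=cv2.resize(sc['color'][230:340,215:325],(600,600),interpolation=cv2.INTER_CUBIC)[:,:,::-1]
cv2.imwrite('pics/both.png',cv2.resize(np.hstack([a[:600],b]),None,fx=.6,fy=.6))
v,u=np.mgrid[0:480,0:640]; P=by_depth(c,np.c_[u.ravel(),v.ravel()]).reshape(480,640,3)
m=(abs(P[...,2]-.074)<.004)&(np.hypot(P[...,0]-.539,P[...,1]+.221)<.04); q=P[m]; print('top',q.mean(0),circ(c,m,.074,.02))
A=np.c_[q[:,:2]-q[:,:2].mean(0),np.ones(len(q))]; print('slope',np.linalg.lstsq(A,q[:,2],rcond=None)[0])
E
```

```text
50.425 [ 0.53725414 -0.22023553  0.22775562] [-1.79980854e+02  4.07840862e-02  8.87154289e+00]
(array([ 0.53926365, -0.22095703]), np.float64(0.00030583281505882617), 44)
top [ 0.53848269 -0.22226554  0.07380983] (array([ 0.538342  , -0.22221751]), np.float64(0.00014033720504657955), 32)
slope [-0.0105907  -0.00559657  0.07380983]
```

View pics/both.png

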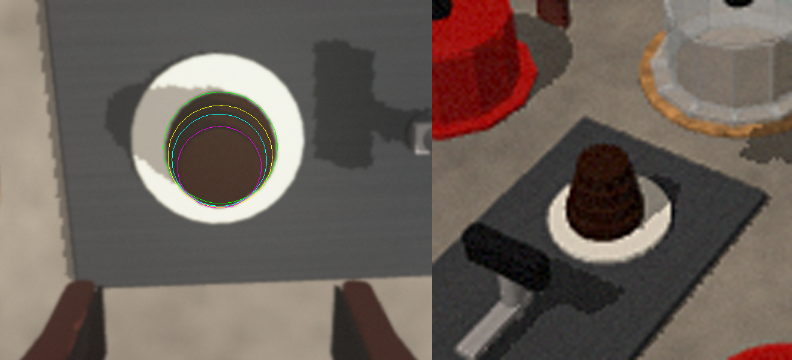

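The tower is stacked in order, flat and about 1.5 mm off centre. Fetching the cover.

Call:
{"api": "send_rows", "payload": {"delta_pos": [[-3, -30, 0], [-4, -42, 0], [-4, -45, 0], [-4, -45, 0], [-3, -35, 0], [-2, -20, 0], [0, 0, 0], [0, 0, 0], [0, 0, 0]], "yaw": [0, 0, 0, 0, 0, 0, 0, 0, 0], "fingers": [60, 60, 60, 60, 60, 60, 60, 60, 60]}}

```text
t: 51.65
eef_pos: [0.4846, -0.0103, 0.228]
tcp_rot: [180.0, 0.0, 8.8]
contact_force: [-0.1, -0.5, -0.5]
opening: 0.0601
grip_force: 0.0
```

```bash
python3 - <<'E'
from h import *
s=status.get_obs(); print(s['t'],s['eef_pos'],s['tcp_rot'])
v,u=np.mgrid[0:480,0:640]
c=cam('wrist'); P=by_depth(c,np.c_[u.ravel(),v.ravel()]).reshape(480,640,3)
m=(abs(P[...,2]-.114)<.002)&(c['color'].max(-1)<80)&(v<340); print('knob',m.sum(),circ(c,m,.114,.014),P[m].mean(0))
E
```

```text
51.65 [ 0.48458748 -0.01033824  0.22800269] [1.79989428e+02 3.61980607e-02 8.75600454e+00]
knob 864 (array([ 0.48556856, -0.01120608]), np.float64(0.0003405463272805976), 24) [ 0.48517648 -0.01086866  0.11376251]
```

Call:
{"api": "send_rows", "payload": {"delta_pos": [[0.5, 0.5, 30], [0, 0, 50], [0, 0, 35], [0, 0, 12], [0, 0, 5], [0, 0, 0], [0, 0, 0]], "yaw": [0, 0, 0, 0, 0, 0, 0], "fingers": [60, 60, 60, 60, 60, 60, 60]}}

```text
t: 52.58
eef_pos: [0.486, -0.0095, 0.0975]
tcp_rot: [180.0, -0.1, 8.9]
contact_force: [0.5, 0.1, -0.2]
opening: 0.06
grip_force: 0.0
```

Call:
{"api": "send_rows", "payload": {"delta_pos": [[-0.5, 1, 7], [0, 0, 4], [0, 0, 0], [0, 0, 0], [0, 0, 0], [0, 0, 0], [0, 0, 0]], "yaw": [0, 0, 0, 0, 0, 0, 0], "fingers": [60, 60, 60, 15, 15, 15, 15]}}

```text
t: 53.45
eef_pos: [0.4848, -0.0103, 0.0854]
tcp_rot: [-180.0, -0.0, 8.9]
contact_force: [-0.7, 0.8, 0.5]
opening: 0.0271
grip_force: 30.0
```

Call:
{"api": "send_rows", "payload": {"delta_pos": [[0, 0, -8], [0, 0, -20], [0, 0, -35], [0, 0, -40], [0, 0, -30], [0, 0, 0], [0, 0, 0]], "yaw": [0, 0, 0, 0, 0, 0, 0], "fingers": [15, 15, 15, 15, 15, 15, 15]}}

```text
t: 54.32
eef_pos: [0.4838, -0.0107, 0.2173]
tcp_rot: [-180.0, 0.1, 8.9]
contact_force: [0.1, -0.1, -3.7]
opening: 0.0276
grip_force: 30.0
```

Call:
{"api": "send_rows", "payload": {"delta_pos": [[2, 20, 0], [3, 36, 0], [4, 36, 0], [4, 36, 0], [3, 36, 0], [3, 32, 0], [2, 20, 0], [0, 0, 0], [0, 0, 0], [0, 0, 0]], "yaw": [0, 0, 0, 0, 0, 0, 0, 0, 0, 0], "fingers": [15, 15, 15, 15, 15, 15, 15, 15, 15, 15]}}

```text
t: 55.58
eef_pos: [0.5388, -0.2191, 0.2183]
tcp_rot: [-180.0, 0.0, 9.0]
contact_force: [0.1, -0.6, -3.7]
opening: 0.0277
grip_force: 30.0
```

Call:
{"api": "send_rows", "payload": {"delta_pos": [[0, 0, 30], [0, 0, 40], [0, 0, 25], [0, 0, 12], [0, 0, 6], [0, 0, 0], [0, 0, 0]], "yaw": [0, 0, 0, 0, 0, 0, 0], "fingers": [15, 15, 15, 15, 15, 15, 15]}}

```text
t: 56.45
eef_pos: [0.5395, -0.2209, 0.1064]
tcp_rot: [180.0, -0.1, 8.9]
contact_force: [-0.1, -0.0, -1.9]
opening: 0.0276
grip_force: 30.0
```

Call:
{"api": "send_rows", "payload": {"delta_pos": [[-1, 0, 7], [0, 0, 4], [0, 0, 2], [0, 0, 1], [0, 0, 0], [0, 0, 0]], "yaw": [0, 0, 0, 0, 0, 0], "fingers": [15, 15, 15, 15, 15, 15]}}

```text
t: 57.2
eef_pos: [0.5377, -0.2209, 0.0915]
tcp_rot: [-180.0, 0.0, 8.9]
contact_force: [-1.2, 1.2, -0.3]
opening: 0.0274
grip_force: 30.0
```

Call:
{"api": "send_rows", "payload": {"delta_pos": [[0, 0, 0.7], [0, 0, 0]], "yaw": [0, 0], "fingers": [15, 15]}}

```text
t: 57.45
eef_pos: [0.5377, -0.2209, 0.0915]
tcp_rot: [-180.0, 0.0, 8.9]
contact_force: [-4.2, 1.4, 6.5]
opening: 0.0277
grip_force: 30.0
```

Seated (z as at the original grasp, 6.5 N). I'll release, rise and check.

Call:
{"api": "send_rows", "payload": {"delta_pos": [[0, 0, -0.5], [0, 0, 0], [0, 0, 0], [0, 0, 0], [0, 0, -30], [0, 0, -50], [0, 0, -50], [0, 0, 0], [0, 0, 0]], "yaw": [0, 0, 0, 0, 0, 0, 0, 0, 0], "fingers": [15, 60, 60, 60, 60, 60, 60, 60, 60]}}

```text
t: 58.58
eef_pos: [0.5375, -0.2208, 0.2207]
tcp_rot: [-180.0, 0.0, 8.9]
contact_force: [-0.3, 0.7, -1.2]
opening: 0.06
grip_force: 0.0
```

```bash
python3 - <<'E'
from h import *
s=status.get_obs(); print(s['t'],s['eef_pos'],s['tcp_rot'])
v,u=np.mgrid[0:480,0:640]
c=cam('wrist'); P=by_depth(c,np.c_[u.ravel(),v.ravel()]).reshape(480,640,3)
m=(abs(P[...,2]-.12)<.003)&(c['color'].max(-1)<80)&(v<340); print('knob',m.sum(),circ(c,m,.12,.014),P[m].mean(0))
sc=cam('scene'); a=c['color'][80:340,180:560]; a=cv2.resize(a,(585,400)); b=cv2.resize(sc['color'][170:400,180:460],(487,400))
cv2.imwrite('pics/fin.png',cv2.resize(np.hstack([a,b]),None,fx=.74,fy=.74)[:,:,::-1])
E
```

```text
58.575 [ 0.53753094 -0.22082217  0.22072783] [-1.79994321e+02  1.51983705e-02  8.87186928e+00]
knob 974 (array([ 0.53880508, -0.22234342]), np.float64(0.0002136495872761361), 24) [ 0.53858905 -0.22230468  0.11974244]
```

View pics/fin.png

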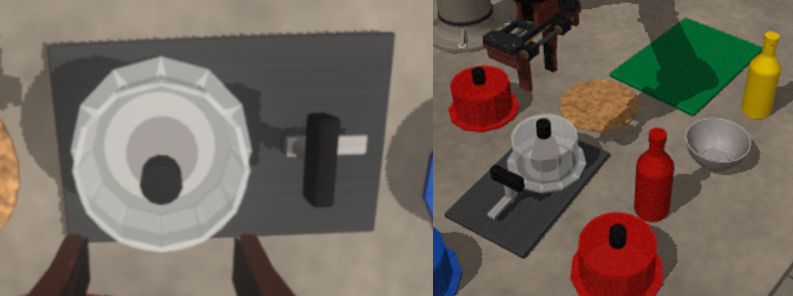

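```bash
python3 - <<'E'
from h import *
v,u=np.mgrid[0:480,0:640]
c=cam('wrist'); P=by_depth(c,np.c_[u.ravel(),v.ravel()]).reshape(480,640,3)
m=(abs(P[...,2]-.0913)<.004)&(c['color'].max(-1)<70)&(np.hypot(P[...,0]-.5625,P[...,1]+.335)<.05)
Q=on_z(c,np.c_[u[m],v[m]],.0913)[:,:2].astype(np.float32); r=cv2.minAreaRect(Q); print(m.sum(),r,P[m][:,2].mean())
mid=np.array(r[0]); d=np.array([.5393,-.221])-mid; print('post->plate dir',np.degrees(np.arctan2(d[1],d[0])),np.hypot(*d))
m=(abs(P[...,2]-.012)<.003)&(c['color'].max(-1)<95)&(abs(P[...,0]-.55)<.15)&(P[...,1]<0)
n,l,st,ce=cv2.connectedComponentsWithStats(m.astype(np.uint8)); i=1+np.argmax(st[1:,4]); Q=on_z(c,np.c_[u[l==i],v[l==i]],.012)[:,:2].astype(np.float32); print(cv2.minAreaRect(Q))
E
```

```text
1521 ((0.5622202754020691, -0.3349892199039459), (0.06511401385068893, 0.016073742881417274), 10.898056030273438) 0.09091320376561306
post->plate dir 101.36909252696759 0.11627072408313639
((0.5503088235855103, -0.2740727961063385), (0.17842093110084534, 0.28738442063331604), 11.25013542175293)
```

The wing is parallel to the carrier within 0.4°, so the clamp is at its stop. The cover's knob is within 1.5 mm of the plate's centre. Handing in.

```bash
python3 -c "
from plant import ticket
print(ticket.sign_off())"
```

```text
the job is handed in; nothing more can be done
None
```

The job is handed in, at about 59 s of the 210 s allowed: the clamp is turned clockwise to its stop, the four discs (61, 54, 47 and 40 mm) are stacked flat in order within about 3 mm of the plate's centre, and the cover is back over them on the carrier, with the bottles and bowl not touched; the judge's verdict was not shown.

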